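Prop the parts washer's lid, load the sprockets and start the wash

ROBOT

A 6-joint arm with a two-finger parallel gripper is mounted at the origin on a cart in front of the work surface, level with it; the furniture and walls round the work are solid. World frame = base frame: x ahead of the robot, y to its left, z up, the work surface at z = 0. Lengths are in m, angles in rad, forces in N, time in s.
With the tool pointing down it reaches from about 0.3 to 0.775 m from the base axis. Payload 14.6 kg.
Tool frame: the origin (TCP) lies between the finger pads; the fingertips stand ctrl.tip_extent ahead of it and the grasp point (between the pads) lies 3 mm ahead of it (ctrl.tip_extent is the distance from the TCP to the fingertips, in m); z points along the fingers, y is the line along which they close (so a half turn about z gives the same grasp; the last joint's range is limited). The gripper opens to 94 mm and grips with 3 to 60 N. Pads are 16 mm wide; open, the fingers measure 119 mm over their backs; the gripper's body (75 mm by 177 mm) begins 78 mm behind the grasp point.
Start: joints at [-1.177, 0.3, 1.521, -0, 1.321, -0.067], TCP at [0.245, -0.493, 0.192] pointing down, gripper open.
Joint ranges: [-3.03, 3.03], [-0.79, 2.21], [0.23, 2.52], [-1.04, 4.18], [0, 3.07], [-2.55, 2.55]. Speed limits (rad/s): [2.22, 2.22, 2.57, 3.14, 3.14, 3.14].

INTERFACE

Orientations are given as [roll, pitch, yaw] about the fixed x, y, z axes, in that order (R = Rz(yaw) Ry(pitch) Rx(roll)).
In Python, from station import ctrl gives the robot as it stands.
- The arm moves only by the shell command python3 shift.py FILE [OPENING] [FORCE], which reads ROWS from the file FILE. ROWS is 1 to 10 rows, parted by a bar, with the numbers parted by commas; each row has 6 numbers: dx, dy, dz in m, then a rotation vector rx, ry, rz in rad; each row shifts and turns the commanded pose from where the row before left it, along the tool's axes as they then stand; what a row does not reach is not made up. A row lasts 1/10 s, in which the tool goes at most 0.05 m and 0.15 rad, less where a joint would pass 70% of its speed; a pose out of reach is approached as far as the arm can. OPENING is the finger opening in m, set as the command begins (- or left out keeps the last). The fingers move at their own pace and stop on an object; FORCE is the grip in N (left out, the last holds). Time passes only in rows, so rows that do not move let the fingers close. It prints the time, the measured TCP pose, the force, the opening and the grip force at its end. Input that does not fit is refused with a message, and nothing moves.
- ctrl.get_obs(): the state, without advancing time (a new reading comes with each control period).
- ctrl.camera(name): name is "scene" or "top" or "wrist"; returns a dict with "pixels" (384x512x3 uint8, blue, green, red), "fx", "fy", "cx", "cy" (pixels), "k1" (the pictures are not rectified: a ray, as slopes to the right and down, at radius r is drawn at 1 + k1 r^2 times it, then the intrinsics apply), "extrinsics" (4x4, takes a point from camera to world coordinates). Camera axes: x right, y up, looking along -z (the intrinsics and any distortion apply to the point x, -y, -z); pixel columns grow to the right and rows downward; lengths in m; the calibration is good to about 2 mm. A picture is of the moment at which its call begins. There is no depth.
- ctrl.hand_in(): hands the job in; it is judged then, once.
The state is a dict: "time_s": time; "qpos": joint angles; "joint_vel": joint speeds; "tau": joint torques, N m; "ee_pos": TCP position; "eef_rot": TCP orientation; "force": force on the tool from outside, world axes, zero at the start; "moment": the same for the moment, N m; "grip_width": finger opening in m; "grip_force": force on a finger pad.
Only numpy, scipy, OpenCV 4.12 (cv2) and the standard library are available. Lean on these libraries where they do the work, as an engineer would, in place of code of your own. Each camera call takes 0.05 s, during which the arm holds its last target. There are 200 camera calls.

TASK

Load the loose sprockets into the blue parts washer and set it going: raise the lid, flip up the stay by its red handle and let the lid down until it rests on the stay by itself. Thread every sprocket lying on the desk onto the post, the biggest at the bottom and each next smaller one on top of it, boss side down and fully home. Then lift the lid off the stay, fold the stay back flat on its ledge, shut the lid fully and press the green start button; leave the cone spanner, the grease tin and the spoke key where they are.

Things in the scene. Friction and masses are not known exactly. Their poses are not given: they have to be found in the camera images.
- washer: Blue box-shaped bench spray washer, dry, fixed to the desk: 190 (x) x 240 (y) mm, walls 5 mm, rim at z = 96 mm. Origin: centre of its footprint on the desk; front to its -x, z up. Well (grating at z = 32 mm): x -90..90, y -115..60 mm; ledge for the stay: y 60..115 mm, top z = 62 mm; grey control pod: x -55..55, y -170..-120 mm, top z = 63 mm.
- post_seat (a point): Foot of the upright steel post in the well, on its axis at the seat flange where the lowest sprocket's underside rests; at (-15, -35, 40) mm in the washer's frame, axes as the washer's. The post is 29 mm across, stands 48 mm above this point and is coned over its last 10 mm (18 mm across at the tip).
- lid (a joint): Lid angle, rad: 0 shut, grows as it opens, stop at 1.62 (just past upright). Lid 0.6 kg, 188 mm from hinge to front edge, 240 mm wide, 4 mm thick. Loose hinge: pushed right back to the stop the lid just stands by itself, but below about 1.55 it falls shut when let go unless the stay is under it. Resting on the stay it reads 1.41 to 1.49.
- lid_hinge (a point): Point on the lid's hinge axis (axis along the washer's y), at (90, 0, 100) mm in the washer's frame. Axes turn with the lid: at joint value 0 they are the washer's, the lid reaching to -x.
- lid_handle (a point): Middle of the lid's pull bar: straight round steel bar, 10 mm thick, 90 mm long, parallel to the hinge and 222 mm from it in the plane of the lid, 34 mm clear of the lid's front edge (8 mm arms at both ends). Shut, it is in front of the washer at z = 100 mm; lid upright, on top at about z = 320 mm. Axes turn with the lid.
- stay (a joint): Angle of the stay in rad: 0 lying level over its ledge pointing to the washer's front, grows as it is flipped up and back; 1.57 upright, stop at 2.0 where it leans back towards the lid and stays by its own weight. It turns easily. The stay is a round steel rod 8 mm thick, 111 mm from pivot to tip centre.
- stay_pivot (a point): Pivot of the stay (axis along the washer's y), at (30, 78, 82) mm in the washer's frame. Axes turn with the stay: at joint value 0 they are the washer's, the stay reaching to -x.
- stay_grip (a point): Middle of the red cross handle on the stay, the place to pinch it: a round bar 9 mm thick, parallel to the pivot axis, sticking out 42 mm from the rod towards the washer's -y, 65 mm from the pivot; this point is 28 mm out along it. With the stay down it is 20 mm above the ledge. Axes turn with the stay.
- stay_tip (a point): Centre of the stay's black rubber tip (a 12 mm ball). With the stay at its stop and the lid let down from upright, the tip lands in the corner between the lid's underside and a steel lip (18 mm wide, 11 mm high) 91 mm from the hinge, and carries the lid.
- start (a joint): Travel of the green start button in m: 0 released, 0.005 fully pressed (about 5 N); it springs back.
- start_top (a point): Centre of the top face of the green start button, 22 mm across, facing up on the control pod.
- cone_spanner: Dark cone spanner, 168 x 34 x 8 mm, lying on the desk near the washer; bystander, leave it.
- grease_tin: Round grease tin with yellow cap, 79 mm across, 30 mm high; bystander, leave it.
- spoke_key: Red round spoke key, 36 mm across, 10 mm high; bystander, leave it.
- cog_dark: Dark grey steel sprocket, the biggest of the four sizes (68, 63, 57, 52 mm), 68 mm over its 16 teeth, under 0.15 kg; may be absent. 9 mm high: the 5 mm thick toothed plate (z 4..9 mm) stands on a 41 mm wide, 4 mm high boss; 33 mm bore right through. It lies boss down. Origin: on its axis at the underside of the boss, z up. Stacked on the post, each adds 9 mm.
- cog_bright: Bright silvery steel sprocket, the second biggest of the four sizes (68, 63, 57, 52 mm), 63 mm over its 15 teeth, under 0.15 kg; may be absent. 9 mm high: the 5 mm thick toothed plate (z 4..9 mm) stands on a 41 mm wide, 4 mm high boss; 33 mm bore right through. It lies boss down. Origin: on its axis at the underside of the boss, z up. Stacked on the post, each adds 9 mm.
- cog_gold: Gold-coloured sprocket, the third biggest of the four sizes (68, 63, 57, 52 mm), 57 mm over its 13 teeth, under 0.15 kg; may be absent. 9 mm high: the 5 mm thick toothed plate (z 4..9 mm) stands on a 41 mm wide, 4 mm high boss; 33 mm bore right through. It lies boss down. Origin: on its axis at the underside of the boss, z up. Stacked on the post, each adds 9 mm.
- cog_blue: Blue anodised sprocket, the smallest of the four sizes (68, 63, 57, 52 mm), 52 mm over its 12 teeth, under 0.15 kg; may be absent. 9 mm high: the 5 mm thick toothed plate (z 4..9 mm) stands on a 41 mm wide, 4 mm high boss; 33 mm bore right through. It lies boss down. Origin: on its axis at the underside of the boss, z up. Stacked on the post, each adds 9 mm.

How it is judged:
On the way, in this order (a step that is already met when the one before it is completed fails the run):
1. the lid is open and rests on the raised stay by itself, the robot touching neither (value of joint lid between 1.38 and 1.52 rad and value of joint stay above 1.85 rad and contact force between stay and lid above 0.1 N and contact force between the fingers and lid below 0.05 N and contact force between the fingers and stay below 0.05 N), for 0.5 s.
2. with the lid still propped, every sprocket present is fully home on the post, the biggest at the bottom, and let go (value of joint lid between 1.38 and 1.52 rad and value of joint stay above 1.85 rad and z of cog_dark in the frame of post_seat between -0.003 and 0.003 m and horizontal distance between each of cog_dark, cog_bright, cog_gold, cog_blue and post_seat below 0.004 m and angle between each of cog_dark, cog_bright, cog_gold, cog_blue's own z axis and vertical below 0.08 rad and linear speed of each of cog_dark, cog_bright, cog_gold, cog_blue below 0.03 m/s and z of cog_bright in the frame of cog_dark between 0.007 and 0.011 m and z of cog_gold in the frame of cog_dark between 0.007 and 0.02 m and z of cog_blue in the frame of cog_dark between 0.007 and 0.029 m and contact force between the fingers and cog_dark below 0.05 N and z of cog_bright in the frame of post_seat between -0.003 and 0.012 m and z of cog_gold in the frame of cog_bright between 0.007 and 0.011 m and z of cog_blue in the frame of cog_bright between 0.007 and 0.02 m and contact force between the fingers and cog_bright below 0.05 N and z of cog_gold in the frame of post_seat between -0.003 and 0.021 m and z of cog_blue in the frame of cog_gold between 0.007 and 0.011 m and contact force between the fingers and cog_gold below 0.05 N and z of cog_blue in the frame of post_seat between -0.003 and 0.03 m and contact force between the fingers and cog_blue below 0.05 N), for 0.3 s.
3. the stay is folded flat and the lid is shut, with the sprockets still on the post (value of joint lid below 0.03 rad and value of joint stay below 0.08 rad and z of cog_dark in the frame of post_seat between -0.003 and 0.003 m and horizontal distance between each of cog_dark, cog_bright, cog_gold, cog_blue and post_seat below 0.004 m and angle between each of cog_dark, cog_bright, cog_gold, cog_blue's own z axis and vertical below 0.08 rad and linear speed of each of cog_dark, cog_bright, cog_gold, cog_blue below 0.03 m/s and z of cog_bright in the frame of cog_dark between 0.007 and 0.011 m and z of cog_gold in the frame of cog_dark between 0.007 and 0.02 m and z of cog_blue in the frame of cog_dark between 0.007 and 0.029 m and z of cog_bright in the frame of post_seat between -0.003 and 0.012 m and z of cog_gold in the frame of cog_bright between 0.007 and 0.011 m and z of cog_blue in the frame of cog_bright between 0.007 and 0.02 m and z of cog_gold in the frame of post_seat between -0.003 and 0.021 m and z of cog_blue in the frame of cog_gold between 0.007 and 0.011 m and z of cog_blue in the frame of post_seat between -0.003 and 0.03 m), for 0.2 s.
4. the start button is pressed (value of joint start above 0.0035 m), for 0.05 s.
At the end, for the whole second after the job is handed in: Every sprocket present on the post in order of size, biggest lowest, each within 4 mm of the post's axis, level within 0.08 rad, boss down, resting on the seat or on the next bigger one without a gap over 2 mm; stay down within 0.08 rad, lid shut within 0.03 rad, button released, all at rest (all of step 3 and value of joint start below 0.002 m); the robot touches nothing.
It fails at once if the cone spanner, grease tin or spoke key is moved by more than 4 cm (distance of any of cone_spanner, grease_tin, spoke_key from where it was at the start of the episode above 0.04 m).
It fails at once if the start button is pressed with the lid open (value of joint start above 0.0035 m and value of joint lid above 0.1 rad).
Of cog_dark, cog_bright, cog_gold, cog_blue only 2 to 4 are there at a start; the rules pass over those that are not, and their reading is None.
At some moment in a run one of cog_dark, cog_bright, cog_gold, cog_blue may be knocked a few centimetres aside while the robot is not near it.
Once in a run the grip may slacken for a moment while it holds something.
It also fails if it takes over 210 s, if anything falls off the work surface, if the arm or the gripper's body presses on something with over 40 N, if the wrist force passes 120 N, or if a joint passes its speed limit or range.

## Working session

There is one attempt and no reset: what is moved stays moved. The work goes in short steps, Python scripts to look and compute and a shell command to move; the robot and the scene stay as the last step left them, time stands still between calls to the robot, and variables do not carry over. Pictures are saved under pics/ and viewed, at most 14 in all, crops included, and the job is handed in when it is done.

```bash
ls; mkdir -p pics
python3 - <<'E'
from station import ctrl
import cv2,numpy as np
o=ctrl.get_obs();print(o, ctrl.tip_extent)
for n in ["scene","top"]:
    c=ctrl.camera(n);cv2.imwrite(f"pics/{n}0.png",c["pixels"]);np.savez(f"pics/{n}0.npz",**c)
    print(n,c["fx"],c["fy"],c["cx"],c["cy"],c["k1"],c["extrinsics"].round(4).tolist() if hasattr(c["extrinsics"],'round') else c["extrinsics"])
a=cv2.imread("pics/scene0.png");b=cv2.imread("pics/top0.png")
E
```

```text
pics
shift.py
station.py
{'time_s': 0.0, 'qpos': array([-1.17659502e+00,  3.00452672e-01,  1.52157809e+00, -1.21157025e-05,
        1.32070595e+00, -6.66104607e-02]), 'joint_vel': array([-0.00122635, -0.00060549,  0.00101348,  0.00044887,  0.00049509,
        0.00039751]), 'tau': array([-1.58971841e-03, -5.31820536e+01, -3.52741778e+01,  7.07572815e-02,
        2.44566542e-02, -1.04012508e-04]), 'ee_pos': array([ 0.24445351, -0.49237823,  0.19179771]), 'eef_rot': array([-3.14045035e+00, -6.44408735e-05,  4.60814739e-01]), 'force': array([ 1.08268702, -0.72195951,  0.4314245 ]), 'moment': array([-0.04605155, -0.01803669,  0.01839478]), 'grip_force': 0.0, 'grip_width': 0.09373860979157142} 0.022
scene 384.71932614278245 384.71932614278245 255.19475153525897 186.378482334403 -0.0432543397557813 [[-0.7951, 0.4606, -0.3946, 0.1079], [-0.6063, -0.5862, 0.5373, 0.5265], [0.0162, 0.6665, 0.7453, 0.8554], [0.0, 0.0, 0.0, 1.0]]
top 471.50463890647234 471.50463890647234 247.52097149077494 191.7483926469309 -0.04248572711543776 [[0.1323, 0.9595, -0.2488, 0.1572], [-0.9912, 0.1293, -0.0283, -0.1006], [0.005, 0.2504, 0.9681, 1.5098], [0.0, 0.0, 0.0, 1.0]]
```

View pics/top0.png

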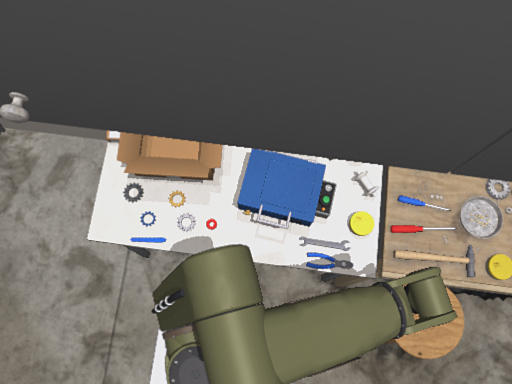

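View pics/scene0.png

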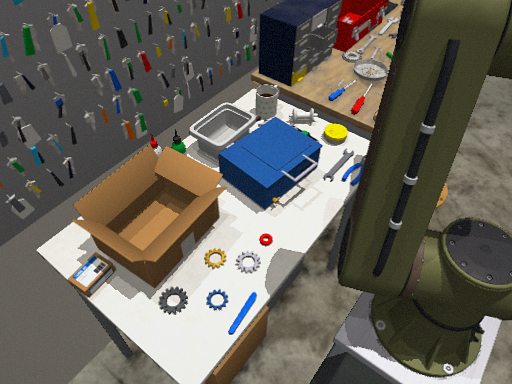

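Top view: washer centre about (282,186), pod at right (326,198), cogs dark (133,192), gold (177,198), bright (186,222), blue (148,218), key (212,224). All four cogs are there. The scene view confirms this, so I'll enlarge to measure.

```bash
cat > h.py <<'E'
import numpy as np,cv2
from scipy.optimize import least_squares
from scipy.spatial.transform import Rotation as Rn
def load(f): return dict(np.load(f))
def grab(n,f):
    from station import ctrl
    c=ctrl.camera(n);cv2.imwrite(f"pics/{f}.png",c["pixels"]);np.savez(f"pics/{f}.npz",**c);return load(f"pics/{f}.npz")
def proj(c,P):
    P=np.atleast_2d(P);E=c["extrinsics"];q=(P-E[:3,3])@E[:3,:3]
    a=np.stack([q[:,0]/-q[:,2],-q[:,1]/-q[:,2]],1);r2=(a**2).sum(1,keepdims=True)
    a=a*(1+c["k1"]*r2);return a*[c["fx"],c["fy"]]+[c["cx"],c["cy"]]
def ray(c,uv):
    d=(np.array(uv,float)-[c["cx"],c["cy"]])/[c["fx"],c["fy"]];a=d.copy()
    for _ in range(20): a=d/(1+c["k1"]*(a@a))
    E=c["extrinsics"];return E[:3,3],E[:3,:3]@np.array([a[0],-a[1],-1])
def pix(c,uv,z):
    o,d=ray(c,uv);return o+d*(z-o[2])/d[2]
def crop(c,x0,y0,x1,y1,s,f):
    cv2.imwrite(f"pics/{f}.png",cv2.resize(c["pixels"][y0:y1,x0:x1],None,fx=s,fy=s,interpolation=cv2.INTER_CUBIC))
def tool(p):  # world target -> offset in tool axes
    from station import ctrl
    o=ctrl.get_obs();R=Rn.from_euler('xyz',o["eef_rot"]);return R.inv().apply(np.array(p)-o["ee_pos"])
E
python3 - <<'E'
from h import *
t=load("pics/top0.npz");s=load("pics/scene0.npz")
crop(t,225,140,355,237,6,"tc");crop(s,200,100,340,205,5.7,"sc")
E
```

```text
(no output)
```

View pics/tc.png

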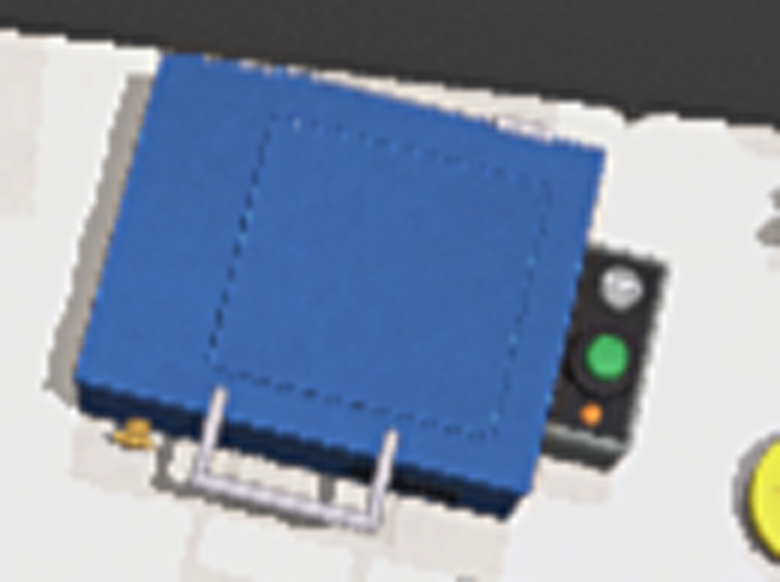

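View pics/sc.png

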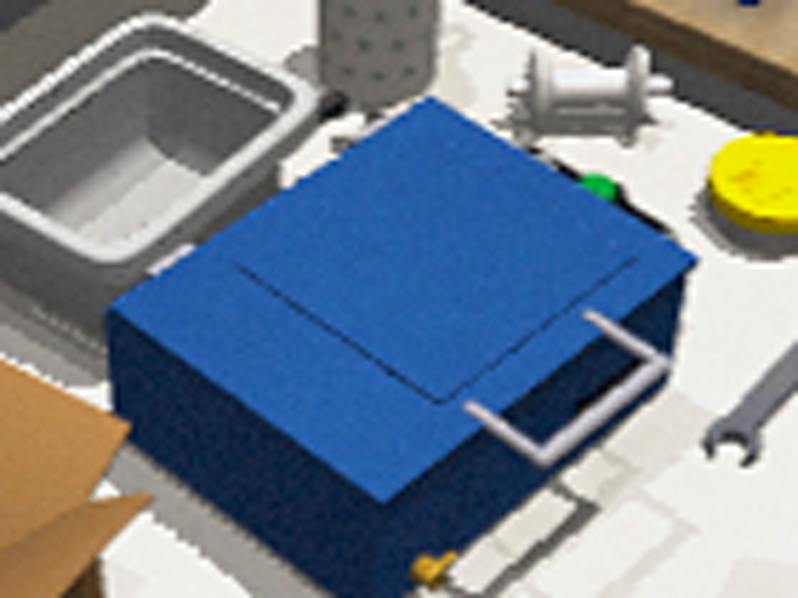

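Top crop: lid corners FL(80,382) FR(522,492) BL(163,52) BR(603,152), bar ends (200,480),(375,523), button (607,356). Scene crop: FL(385,500) BL(110,307) BR(432,97) FR(697,260), bar ends (545,455),(662,365), button (600,185).

```bash
cat > fit.py <<'E'
from h import *
t=load("pics/top0.npz");s=load("pics/scene0.npz")
T=np.array([[80,382],[522,492],[163,52],[603,152],[200,480],[375,523],[607,356]])
S=np.array([[385,500],[697,260],[110,307],[432,97],[545,455],[662,365],[600,185]])
T=(T+.5)/6-.5+[225,140];S=(S+.5)/5.7-.5+[200,100]
M=np.array([[-98,120,102],[-98,-120,102],[92,120,102],[92,-120,102],[-132,43,102],[-132,-43,102]])/1e3
def W(p,m): c,sn=np.cos(p[2]),np.sin(p[2]);return np.asarray(m)@np.array([[c,sn,0],[-sn,c,0],[0,0,1]])+[p[0],p[1],0]
def res(p): 
    w=W(p,M);return np.r_[(proj(t,w)-T[:6]).ravel(),(proj(s,w)-S[:6]).ravel()]
f=least_squares(res,[.5,0,0.],loss="soft_l1");p=f.x;print(p);print(f.fun.reshape(2,6,2).round(1).tolist())
def tri(c1,u1,c2,u2):
    A=[];b=[]
    for c,u in((c1,u1),(c2,u2)):
        o,d=ray(c,u);d/=np.linalg.norm(d);Q=np.eye(3)-np.outer(d,d);A.append(Q);b.append(Q@o)
    return np.linalg.lstsq(np.vstack(A),np.hstack(b),rcond=None)[0]
B=tri(t,T[6],s,S[6]);c,sn=np.cos(p[2]),np.sin(p[2]);d=B-[p[0],p[1],0]
print("button",B,"in washer",c*d[0]+sn*d[1],-sn*d[0]+c*d[1])
for n,m in dict(post=[-15,-35,40],hinge=[90,0,100],handle=[-132,0,100],pivot=[30,78,82],grip=[-35,50,82]).items(): print(n,W(p,np.array([m])/1e3).round(4))
E
python3 fit.py
python3 - <<'E'
from h import *
t=load("pics/top0.npz");s=load("pics/scene0.npz")
a=cv2.resize(t["pixels"][175:237,115:225],None,fx=7,fy=7,interpolation=cv2.INTER_CUBIC)
cv2.imwrite("pics/tcog.png",a)
crop(s,145,220,285,325,5.7,"scog")
E
```

```text
[ 0.56178485 -0.16134171 -0.11687721]
[[[-1.4, -0.0], [1.3, 0.7], [-0.1, -1.7], [0.7, -0.3], [0.3, 0.3], [-1.4, 0.1]], [[-0.1, 0.9], [0.9, -0.5], [-0.8, -0.5], [-0.7, -0.7], [0.7, 0.2], [0.0, -0.0]]]
button [ 0.53281119 -0.30382837  0.08404227] in washer -0.012160438026583894 -0.144893211679407
post [[ 0.5428 -0.1944  0.04  ]]
hinge [[ 0.6512 -0.1718  0.1   ]]
handle [[ 0.4307 -0.1459  0.1   ]]
pivot [[ 0.6007 -0.0874  0.082 ]]
grip [[ 0.5329 -0.1076  0.082 ]]
```

View pics/tcog.png

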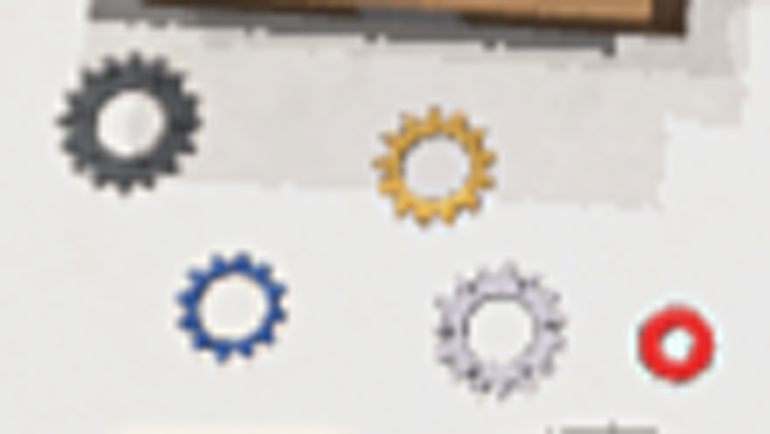

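View pics/scog.png

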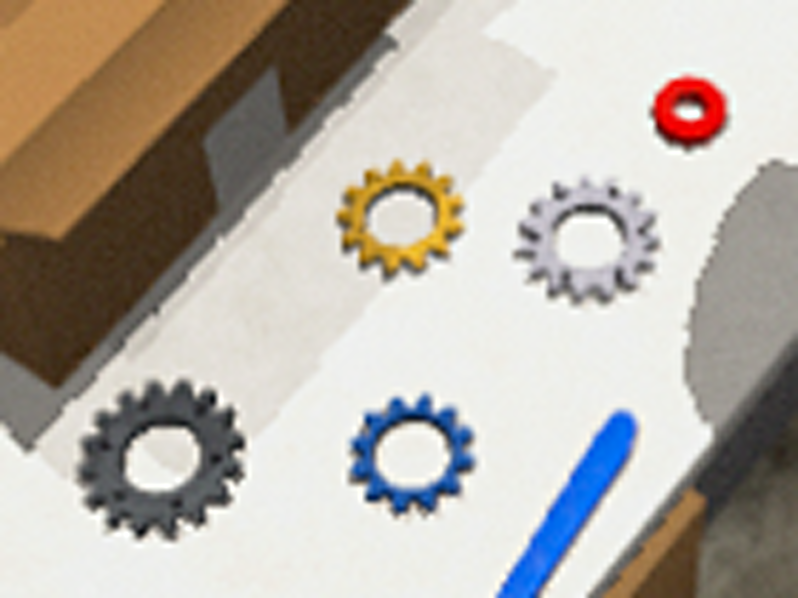

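Cog crop (top, 7x): dark (130,123), gold (435,167), blue (232,308), bright (500,330). Scene crop: dark (162,459), gold (401,219), blue (412,454), bright (588,241). I'll compute positions and move over the lid bar.

```bash
python3 - <<'E'
from h import *
t=load("pics/top0.npz");s=load("pics/scene0.npz")
T=dict(dark=(130,123),gold=(435,167),blue=(232,308),bright=(500,330),key=(676,344),boxL=(90,15),boxR=(610,50),flapR=(685,30),flapL=(145,5))
S=dict(dark=(162,459),gold=(401,219),blue=(412,454),bright=(588,241),boxnear=(28,445),boxR=(390,40))
for k,v in T.items(): print(k,pix(t,(np.array(v)+.5)/7-.5+[115,175],.009).round(4), end=' ');print(pix(s,(np.array(S[k])+.5)/5.7-.5+[145,220],.009).round(4) if k in S else '')
E
echo '0.0357,-0.0252,0,0,0,0 | 0.0357,-0.0252,0,0,0,0 | 0.0357,-0.0252,0,0,0,0 | 0.0357,-0.0252,0,0,0,0 | 0.0357,-0.0252,0,0,0,0 | 0.0357,-0.0252,0,0,0,0 | 0.0357,-0.0252,0,0,0,0 | 0.0357,-0.0252,0,0,0,0 | 0.0357,-0.0252,0,0,0,0' > path.dat && python3 shift.py path.dat 0.06 25
echo '0,0,0,0,0,-0.142 | 0,0,0,0,0,-0.142 | 0,0,0,0,0,-0.142 | 0,0,0,0,0,-0.142 | 0,0,0,0,0,-0.142 | 0,0,0,0,0,-0.142 | 0,0,0,0,0,-0.142 | 0,0,0,0,0,0 | 0,0,0,0,0,0' > path.dat && python3 shift.py path.dat
python3 - <<'E'
from h import *
w=grab("wrist","w1");print(tool([.4307,-.1459,.112]),proj(w,[.4307,-.1459,.1]))
E
```

```text
dark [0.4913 0.3161 0.009 ] [0.4909 0.3185 0.009 ]
gold [0.4895 0.1702 0.009 ] [0.4887 0.1725 0.009 ]
blue [0.4106 0.2522 0.009 ] [0.4116 0.2537 0.009 ]
bright [0.4171 0.1273 0.009 ] [0.4164 0.1303 0.009 ]
key [0.4215 0.0456 0.009 ] 
boxL [0.5408 0.3452 0.009 ] 
boxR [0.5567 0.0979 0.009 ] [0.5573 0.1023 0.009 ]
flapR [0.5711 0.0642 0.009 ] 
flapL [0.5491 0.3202 0.009 ] 
time_s: 1.0
ee_pos: [0.4319, -0.1448, 0.1923]
eef_rot: [-3.142, 0.0, 0.461]
force: [1.2, -0.8, 0.1]
grip_width: 0.0599
grip_force: 0.0
time_s: 1.9
ee_pos: [0.4314, -0.1466, 0.1922]
eef_rot: [-3.141, -0.0, 1.45]
force: [-0.6, 0.3, -0.8]
grip_width: 0.0602
grip_force: 0.0
[ 0.00058399 -0.00079555  0.08024548] [[257.20330292 184.34578164]]
```

View pics/w1.png

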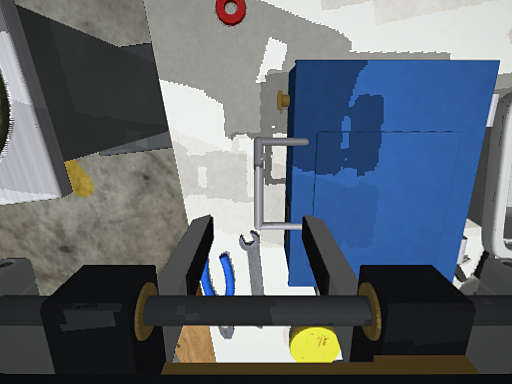

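Wrist view: bar vertical at u≈259, v 140–226 (centre 183), within 2 px of the prediction, so the yaw agrees. Next: grip the bar and swing the lid up.

```bash
echo '0,0.001,0.02,0,0,0 | 0,0,0.02,0,0,0 | 0,0,0.02,0,0,0 | 0,0,0.02,0,0,0 | 0,0,0,0,0,0' > path.dat && python3 shift.py path.dat 0.03 25
echo '0,0,0,0,0,0 | 0,0,0,0,0,0 | 0,0,0,0,0,0 | 0,0,0,0,0,0' > path.dat && python3 shift.py path.dat 0.0 25
```

```text
time_s: 2.45
ee_pos: [0.4313, -0.1463, 0.1103]
eef_rot: [-3.138, -0.001, 1.452]
force: [0.2, 0.1, -0.0]
grip_width: 0.0302
grip_force: 0.0
time_s: 2.85
ee_pos: [0.4327, -0.1468, 0.113]
eef_rot: [3.141, 0.0, 1.454]
force: [-0.4, -0.1, 0.6]
grip_width: 0.0017
grip_force: 0.0
```

Run:
```python
from h import *
w=grab("wrist","w2");s=grab("scene","s2")
a=cv2.resize(w["pixels"],(400,300));b=cv2.resize(s["pixels"][90:240,190:390],(800,600)[:2] and (400,300))
cv2.imwrite("pics/m2.png",np.hstack([a,b]))
```

```text
(no output)
```

View pics/m2.png

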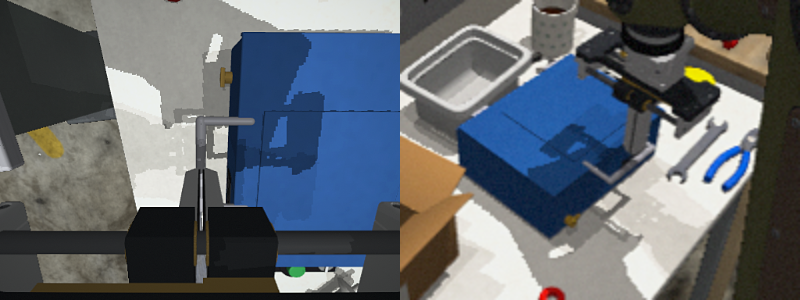

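Left (wrist): the fingers have closed above the bar, which still lies below the tips. Right (scene): the lid is still shut. I'll reopen and go deeper.

```bash
echo '0,0,-0.015,0,0,0 | 0,0,-0.015,0,0,0 | 0,0,0,0,0,0 | 0,0,0,0,0,0' > path.dat && python3 shift.py path.dat 0.03 25
python3 - <<'E'
from h import *
print(tool([.4317,-.1459,.103]))
E
echo '0,0,0.02,0,0,0 | 0,0,0.0185,0,0,0 | 0,0,0,0,0,0 | 0,0,0,0,0,0' > path.dat && python3 shift.py path.dat 0.03
echo '0,0,0,0,0,0 | 0,0,0,0,0,0 | 0,0,0,0,0,0 | 0,0,0,0,0,0' > path.dat && python3 shift.py path.dat 0.0 25
```

```text
time_s: 3.35
ee_pos: [0.4325, -0.1467, 0.1421]
eef_rot: [3.141, 0.0, 1.455]
force: [0.6, 0.1, -0.7]
grip_width: 0.0282
grip_force: 0.0
[ 0.00072522 -0.00085838  0.03908515]
time_s: 3.75
ee_pos: [0.4323, -0.1467, 0.1037]
eef_rot: [-3.141, -0.0, 1.455]
force: [0.4, 0.3, 0.4]
grip_width: 0.03
grip_force: 0.0
time_s: 4.15
ee_pos: [0.4326, -0.1468, 0.1041]
eef_rot: [3.141, 0.0, 1.455]
force: [0.5, -0.2, 0.6]
grip_width: 0.002
grip_force: 0.0
```

Run:
```python
from h import *
from station import ctrl
s=grab("scene","s3");p=ctrl.get_obs()["ee_pos"];w=grab("wrist","w3")
for n,q in dict(tcp=p,tip=p-[0,0,.022],bar=[.4317,-.1459,.1],e1=[.4317+.0052,-.1459+.0447,.1],e2=[.4317-.0052,-.1459-.0447,.1]).items(): print(n,proj(s,q).round(1),((proj(s,q)-[250,120])*8+3.5).round(),proj(w,q).round(1))
a=cv2.resize(s["pixels"][120:190,250:350],None,fx=8,fy=8,interpolation=cv2.INTER_CUBIC);cv2.imwrite("pics/s3c.png",a)
```

```text
tcp [[305.7 170.5]] [[449. 407.]] [[258.2 219.5]]
tip [[304.8 176. ]] [[442. 451.]] [[258.1 208.8]]
bar [[305.6 171.8]] [[449. 418.]] [[256.8 216.4]]
e1 [[295.1 180.4]] [[364. 487.]] [[256.8 155.4]]
e2 [[315.8 163.6]] [[530. 352.]] [[256.8 270.6]]
```

View pics/s3c.png

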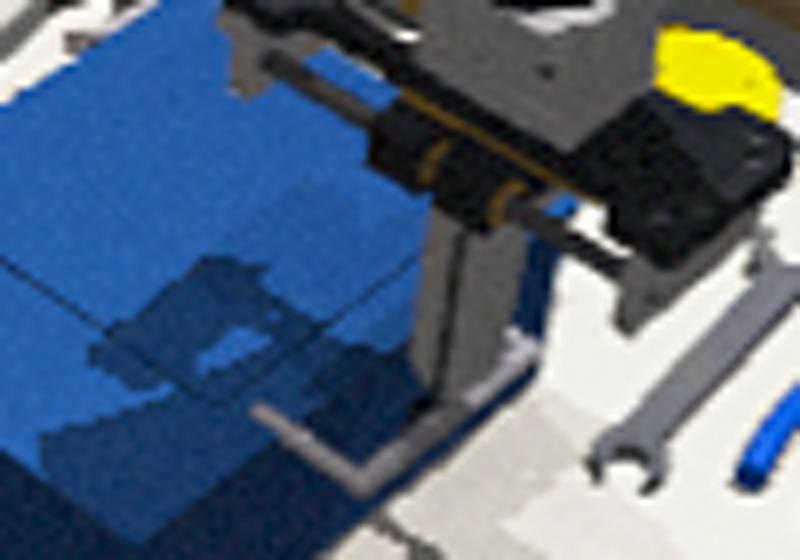

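Crop: the bar runs (364,487)–(530,352) as projected, and the closed fingers end at about (430,410) without clearly straddling it. I'll check the wrist view.

Run:
```python
from h import *
w=load("pics/w3.npz");crop(w,190,120,350,240,5,"w3c")
```

```text
(no output)
```

View pics/w3c.png

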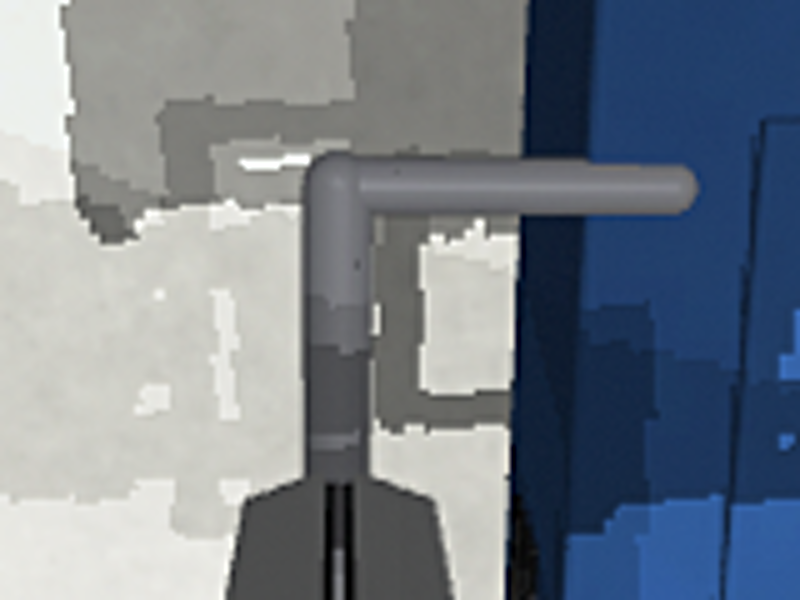

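The closed fingertips (v≈216) sit above the bar: their scale of 1.37 px/mm against 1.28 for the bar puts them about 20 mm higher, short of the stated tip extent. I'll check by touching the bar with closed fingers.

```bash
for i in 1 2 3; do :; done
echo '0,0,0.002,0,0,0 | 0,0,0.002,0,0,0 | 0,0,0,0,0,0' > path.dat && python3 shift.py path.dat
echo '0,0,0.002,0,0,0 | 0,0,0.002,0,0,0 | 0,0,0,0,0,0' > path.dat && python3 shift.py path.dat
python3 - <<'E'
from h import *
from station import ctrl
import json
o=ctrl.get_obs();w=load("pics/w3.npz");p=np.array([.4326,-.1468,.1041])
print(o["ee_pos"],o["force"],w["extrinsics"][:3,3], -w["extrinsics"][:3,2])
for dz in (.02,.01,0,-.01,-.022): print(dz,[proj(w,p+[sx*.0135,.008,dz]).round(1).tolist() for sx in(-1,1)])
E
```

```text
time_s: 4.55
ee_pos: [0.4323, -0.1467, 0.0995]
eef_rot: [-3.141, -0.0, 1.455]
force: [0.0, 0.2, -0.1]
grip_width: 0.0005
grip_force: 0.0
time_s: 4.85
ee_pos: [0.4324, -0.1466, 0.0955]
eef_rot: [-3.141, -0.0, 1.455]
force: [0.5, -0.0, 1.9]
grip_width: 0.0006
grip_force: 0.0
[ 0.43236177 -0.14664975  0.09553671] [ 0.46623421 -0.0414054   1.85474682] [ 0.4411718  -0.06791493  0.29497915] [-0.03187838 -0.27268387 -0.96157541]
0.02 [[[236.1, 222.4]], [[277.8, 217.9]]]
0.01 [[[237.1, 216.5]], [[276.7, 212.2]]]
0 [[[238.1, 211.2]], [[275.8, 207.1]]]
-0.01 [[[238.9, 206.4]], [[275.0, 202.5]]]
-0.022 [[[239.9, 201.2]], [[274.1, 197.4]]]
```

```bash
echo '0,0,0.002,0,0,0 | 0,0,0,0,0,0' > path.dat && python3 shift.py path.dat
echo '0,0,0.002,0,0,0 | 0,0,0,0,0,0' > path.dat && python3 shift.py path.dat
```

```text
time_s: 5.05
ee_pos: [0.4324, -0.1467, 0.0936]
eef_rot: [-3.141, -0.0, 1.455]
force: [0.4, 0.5, -0.5]
grip_width: 0.0006
grip_force: 0.0
time_s: 5.25
ee_pos: [0.4326, -0.1468, 0.092]
eef_rot: [3.141, 0.0, 1.455]
force: [-0.6, -0.5, 3.3]
grip_width: 0.0004
grip_force: 1.5
```

```bash
echo '0,0,0.002,0,0,0 | 0,0,0,0,0,0 | 0,0,0,0,0,0' > path.dat && python3 shift.py path.dat
echo '0,0,0.002,0,0,0 | 0,0,0,0,0,0 | 0,0,0,0,0,0' > path.dat && python3 shift.py path.dat
```

```text
time_s: 5.55
ee_pos: [0.4328, -0.1469, 0.0915]
eef_rot: [3.141, 0.0, 1.455]
force: [-9.4, 3.4, 25.6]
grip_width: 0.0004
grip_force: 12.5
time_s: 5.85
ee_pos: [0.4329, -0.147, 0.0911]
eef_rot: [3.14, 0.001, 1.455]
force: [-19.8, 6.7, 48.4]
grip_width: 0.0006
grip_force: 24.0
```

Contact comes at TCP z≈0.092 with the bar top at 0.105. So the real fingertips are about 13 mm behind the TCP (not 22 mm ahead), which matches the picture. I'll work from that offset.

```bash
echo '0,0,-0.015,0,0,0 | 0,0,-0.015,0,0,0 | 0,0,0,0,0,0 | 0,0,0,0,0,0' > path.dat && python3 shift.py path.dat 0.03 25
echo '0,0,0.02,0,0,0 | 0,0,0.015,0,0,0 | 0,0,0.01,0,0,0 | 0,0,0,0,0,0' > path.dat && python3 shift.py path.dat
echo '0,0,0,0,0,0 | 0,0,0,0,0,0 | 0,0,0,0,0,0 | 0,0,0,0,0,0' > path.dat && python3 shift.py path.dat 0.0 25;python3 -c "
from station import ctrl;print(ctrl.tip_extent)"
```

```text
time_s: 6.25
ee_pos: [0.4324, -0.1467, 0.1174]
eef_rot: [3.142, -0.0, 1.455]
force: [0.0, -0.2, -0.5]
grip_width: 0.0282
grip_force: 0.0
time_s: 6.65
ee_pos: [0.4316, -0.1464, 0.0712]
eef_rot: [-3.139, -0.001, 1.455]
force: [-0.3, 0.5, -0.4]
grip_width: 0.0299
grip_force: 0.0
time_s: 7.05
ee_pos: [0.4323, -0.1468, 0.0733]
eef_rot: [-3.141, 0.0, 1.455]
force: [-5.6, 0.9, 5.4]
grip_width: 0.0091
grip_force: 25.0
0.022
```

```bash
echo '0,0.0011,-0.0222,0,0,0 | 0,0.0033,-0.0219,0,0,0 | 0,0.0055,-0.0215,0,0,0 | 0,0.0076,-0.0208,0,0,0 | 0,0.0097,-0.02,0,0,0 | 0,0.0116,-0.0189,0,0,0 | 0,0.0134,-0.0177,0,0,0 | 0,0.0151,-0.0162,0,0,0' > path.dat && python3 shift.py path.dat
echo '0,0.0167,-0.0147,0,0,0 | 0,0.018,-0.0129,0,0,0 | 0,0.0193,-0.011,0,0,0 | 0,0.0203,-0.0091,0,0,0 | 0,0.0211,-0.007,0,0,0 | 0,0.0217,-0.0049,0,0,0 | 0,0.011,-0.0017,0,0,0 | 0,0,0,0,0,0 | 0,0,0,0,0,0' > path.dat && python3 shift.py path.dat
```

```text
time_s: 7.85
ee_pos: [0.4975, -0.1546, 0.2342]
eef_rot: [-3.137, 0.001, 1.454]
force: [-19.7, 0.3, 16.0]
grip_width: 0.009
grip_force: 25.0
time_s: 8.75
ee_pos: [0.6269, -0.1701, 0.2942]
eef_rot: [3.14, 0.001, 1.454]
force: [-1.3, -3.6, 4.3]
grip_width: 0.0094
grip_force: 25.0
```

```bash
echo '0,0.011,-0.0009,0,0,0 | 0,0.011,-0.0004,0,0,0 | 0,0.01,-0.0001,0,0,0 | 0,0.006,0.0001,0,0,0 | 0,0,0,0,0,0 | 0,0,0,0,0,0' > path.dat && python3 shift.py path.dat
```

```text
time_s: 9.35
ee_pos: [0.6635, -0.1745, 0.2951]
eef_rot: [-3.14, 0.001, 1.454]
force: [-8.0, -3.2, 2.7]
grip_width: 0.0091
grip_force: 25.0
```

Lid is at the stop. Next: release, move back and look into the well.

```bash
echo '0,0,0,0,0,0 | 0,0,0,0,0,0 | 0,0,-0.015,0,0,0 | 0,0,-0.025,0,0,0 | 0,0,-0.025,0,0,0' > path.dat && python3 shift.py path.dat 0.026 25
echo '0.001,-0.026,0,0,0,0 | 0.001,-0.026,0,0,0,0 | 0.001,-0.026,0.01,0,0,0 | 0.001,-0.026,0.02,0,0,0 | 0.001,-0.026,0.02,0,0,0 | 0,0,0,0,0,0 | 0,0,0,0,0,0' > path.dat && python3 shift.py path.dat
python3 - <<'E'
from h import *
from fit import W,p
w=grab("wrist","w4");
for n,m in dict(post=[-15,-35,88],pivot=[30,78,82],rod=[-81,78,82],g1=[-35,36,82],g2=[-35,78,82],rimFL=[-95,120,96],rimFR=[-95,-120,96]).items(): print(n,proj(w,W(p,np.array([m])/1e3)).round(1))
E
```

```text
time_s: 9.85
ee_pos: [0.6643, -0.1734, 0.3603]
eef_rot: [-3.141, -0.0, 1.455]
force: [0.6, 0.4, 0.1]
grip_width: 0.026
grip_force: 0.0
time_s: 10.55
ee_pos: [0.5361, -0.1536, 0.3105]
eef_rot: [3.14, 0.0, 1.455]
force: [0.4, 0.3, -0.2]
grip_width: 0.026
grip_force: 0.0
[ 0.56178485 -0.16134171 -0.11687721]
[[[-1.4, -0.0], [1.3, 0.7], [-0.1, -1.7], [0.7, -0.3], [0.3, 0.3], [-1.4, 0.1]], [[-0.1, 0.9], [0.9, -0.5], [-0.8, -0.5], [-0.7, -0.7], [0.7, 0.2], [0.0, -0.0]]]
button [ 0.53281119 -0.30382837  0.08404227] in washer -0.012160438026583894 -0.144893211679407
post [[ 0.5428 -0.1944  0.04  ]]
hinge [[ 0.6512 -0.1718  0.1   ]]
handle [[ 0.4307 -0.1459  0.1   ]]
pivot [[ 0.6007 -0.0874  0.082 ]]
grip [[ 0.5329 -0.1076  0.082 ]]
post [[265.2 186.9]]
pivot [[297.5 109.1]]
rod [[219.1 109. ]]
g1 [[251.7 138.9]]
g2 [[251.6 109. ]]
rimFL [[206.2  76.4]]
rimFR [[213.5 240.7]]
```

View pics/w4.png

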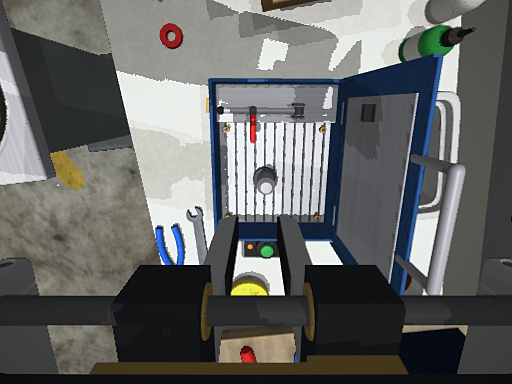

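Wrist view: the lid stands open at the right. Post tip is at (265,187), predicted (265,187). Red stay handle is at u≈253, v 107–141, predicted 252. Geometry confirmed; now tilt and approach the stay.

```bash
cat > st.py <<'E'
# print state in washer frame (mm) ; optional target (washer mm) -> offset in tool axes
import sys;from h import *;from station import ctrl
P=[0.5625,-0.1614,-0.1169]
o=ctrl.get_obs();R=Rn.from_euler('xyz',o["eef_rot"]);Wz=Rn.from_euler('z',P[2]);d=o["ee_pos"]-[P[0],P[1],0]
print("washer ee mm",(Wz.inv().apply(d)*1e3).round(1),"z'",Wz.inv().apply(R.apply([0,0,1])).round(3),"y'",Wz.inv().apply(R.apply([0,1,0])).round(3))
if len(sys.argv)>3:
    t=Wz.apply(np.array(sys.argv[1:4],float)/1e3)+[P[0],P[1],0];print("offset tool mm",(R.inv().apply(t-o["ee_pos"])*1e3).round(1),"world",t.round(4))
E
echo '0,0,0,-0.14,0,0 | 0,0,0,-0.14,0,0 | 0,0,0,-0.14,0,0 | 0,0,0,-0.14,0,0 | 0,0,0,-0.14,0,0 | 0,0,0,0,0,0' > path.dat && python3 shift.py path.dat 0.026 12
echo '0.0069,-0.0255,0.0155,0,0,0 | 0.0069,-0.0255,0.0155,0,0,0 | 0.0069,-0.0255,0.0155,0,0,0 | 0.0069,-0.0255,0.0155,0,0,0 | 0.0069,-0.0255,0.0155,0,0,0 | 0.0069,-0.0255,0.0155,0,0,0 | 0,0,0,0,0,0 | 0,0,0,0,0,0' > path.dat && python3 shift.py path.dat
python3 st.py -19.9 46 64.4
```

```text
time_s: 11.2
ee_pos: [0.5349, -0.1537, 0.309]
eef_rot: [2.44, -0.0, 1.454]
force: [-0.3, -0.1, 0.6]
grip_width: 0.0262
grip_force: 0.0
time_s: 12.0
ee_pos: [0.4858, -0.1062, 0.1416]
eef_rot: [2.441, -0.001, 1.456]
force: [0.3, 0.7, 0.5]
grip_width: 0.0263
grip_force: 0.0
washer ee mm [-82.6  45.9 141.6] z' [ 0.644  0.002 -0.765] y' [0.765 0.002 0.644]
offset tool mm [-0.1 -1.8 99.4] world [ 0.5481 -0.1134  0.0644]
```

```bash
echo '0,-0.0018,0.02,0,0,0 | 0,0,0.02,0,0,0 | 0,0,0.02,0,0,0 | 0,0,0.02,0,0,0 | 0,0,0.0195,0,0,0 | 0,0,0,0,0,0' > path.dat && python3 shift.py path.dat
echo '0,0,0,0,0,0 | 0,0,0,0,0,0 | 0,0,0,0,0,0 | 0,0,0,0,0,0' > path.dat && python3 shift.py path.dat 0 12; python3 st.py
```

```text
time_s: 12.6
ee_pos: [0.5488, -0.1134, 0.0633]
eef_rot: [2.44, -0.002, 1.456]
force: [0.3, -0.4, -0.0]
grip_width: 0.0257
grip_force: 0.0
time_s: 13.0
ee_pos: [0.5479, -0.1136, 0.0654]
eef_rot: [2.437, 0.0, 1.455]
force: [10.8, 1.6, 0.4]
grip_width: 0.0083
grip_force: 12.0
washer ee mm [-20.1  45.8  65.4] z' [ 0.648  0.001 -0.762] y' [0.762 0.001 0.648]
```

```bash
echo '0,0.0094,-0.009,0,0,0 | 0,0.011,-0.007,0,0,0 | 0,0.0121,-0.0047,0,0,0 | 0,0.0128,-0.0021,0,0,0 | 0,0.013,0.0004,0,0,0 | 0,0.0126,0.003,0,0,0 | 0,0.0118,0.0055,0,0,0 | 0,0.0105,0.0077,0,0,0 | 0,0.0087,0.0096,0,0,0 | 0,0,0,0,0,0' > path.dat && python3 shift.py path.dat; python3 st.py
```

```text
time_s: 14.0
ee_pos: [0.6269, -0.1233, 0.1274]
eef_rot: [2.439, 0.001, 1.454]
force: [0.5, -2.4, 6.4]
grip_width: 0.0086
grip_force: 12.0
washer ee mm [ 59.5  45.4 127.4] z' [ 0.646 -0.001 -0.763] y' [0.763 0.001 0.646]
```

```bash
echo '0,0.0026,0.004,0,0,0 | 0,0.0025,0.0042,0,0,0 | 0,0,0,0,0,0' > path.dat && python3 shift.py path.dat
echo '0,0,0,0,0,0 | 0,0,0,0,0,0 | 0,0,0,0,0,0 | 0,0,-0.01,0,0,0 | 0,0,-0.02,0,0,0 | 0,0,-0.03,0,0,0 | 0,0,-0.04,0,0,0 | 0,0,-0.04,0,0,0 | 0,0,0,0,0,0' > path.dat && python3 shift.py path.dat 0.018 12; python3 st.py
```

```text
time_s: 14.3
ee_pos: [0.6355, -0.1243, 0.1247]
eef_rot: [2.438, 0.001, 1.454]
force: [1.5, -2.7, 5.2]
grip_width: 0.0086
grip_force: 12.0
time_s: 15.2
ee_pos: [0.5442, -0.1132, 0.2348]
eef_rot: [2.435, 0.002, 1.454]
force: [-0.0, -0.7, -0.4]
grip_width: 0.0183
grip_force: 0.0
washer ee mm [-23.8  45.7 234.8] z' [ 0.649 -0.001 -0.761] y' [0.761 0.002 0.649]
```

```bash
echo '0,0.0227,-0.0266,0,0,0 | 0,0.0227,-0.0266,0,0,0 | 0,0.0227,-0.0266,0,0,0 | 0,0.0227,-0.0266,0,0,0 | 0,0,0,0.14,0,0 | 0,0,0,0.14,0,0 | 0,0,0,0.14,0,0 | 0,0,0,0.14,0,0 | 0,0,0,0.14,0,0 | 0,0,0,0,0,0' > path.dat && python3 shift.py path.dat 0.03 20
python3 - <<'E'
from h import *
print(tool([.6635,-.1743,.365]))
E
python3 st.py
```

```text
time_s: 16.2
ee_pos: [0.5473, -0.1134, 0.3665]
eef_rot: [-3.132, -0.001, 1.455]
force: [-0.1, -0.1, -1.1]
grip_width: 0.0298
grip_force: 0.0
[-0.04700794  0.12249302  0.00023266]
washer ee mm [-20.7  45.9 366.5] z' [-0.01  0.   -1.  ] y' [ 1.     0.001 -0.01 ]
```

```bash
echo '-0.0118,0.0306,0,0,0,0 | -0.0118,0.0306,0,0,0,0 | -0.0118,0.0306,0,0,0,0 | -0.0116,0.0306,0,0,0,0 | 0,0,0,0,0,0 | 0,0,0.025,0,0,0 | 0,0,0.025,0,0,0 | 0,0,0.02,0,0,0 | 0,0,0,0,0,0' > path.dat && python3 shift.py path.dat
echo '0,0,0,0,0,0 | 0,0,0,0,0,0 | 0,0,0,0,0,0 | 0,0,0,0,0,0' > path.dat && python3 shift.py path.dat 0 20
echo '0,-0.006,0,0,0,0 | 0,-0.006,0,0,0,0 | 0,-0.006,0,0,0,0 | 0,-0.006,0.0004,0,0,0 | 0,-0.004,0.0004,0,0,0 | 0,-0.003,0.0004,0,0,0 | 0,0,0,0,0,0' > path.dat && python3 shift.py path.dat
```

```text
time_s: 17.1
ee_pos: [0.6611, -0.1736, 0.2977]
eef_rot: [-3.139, -0.001, 1.455]
force: [0.6, 0.8, -0.4]
grip_width: 0.0301
grip_force: 0.0
time_s: 17.5
ee_pos: [0.6626, -0.1741, 0.3012]
eef_rot: [3.139, 0.0, 1.455]
force: [-0.1, 0.2, 5.6]
grip_width: 0.0093
grip_force: 20.0
time_s: 18.2
ee_pos: [0.6315, -0.1704, 0.2998]
eef_rot: [3.139, 0.0, 1.455]
force: [-0.5, 0.4, 7.3]
grip_width: 0.0092
grip_force: 20.0
```

```bash
echo '0,-0.003,0,0,0,0 | 0,-0.003,0,0,0,0 | 0,0,0,0,0,0 | 0,0,0,0,0,0 | 0,0,-0.02,0,0,0 | 0,0,-0.03,0,0,0 | 0,0,-0.03,0,0,0 | 0,0,0,0,0,0' > path.dat && python3 shift.py path.dat 0.024 20
python3 - <<'E'
from h import *
t=grab("top","t5");s=grab("scene","s5")
a=cv2.resize(t["pixels"][130:240,110:360],(500,220),interpolation=cv2.INTER_CUBIC)
b=cv2.resize(s["pixels"][60:240,190:360],(300,318))
m=np.zeros((318,800,3),np.uint8);m[:220,:500]=a;m[:,500:]=b;cv2.imwrite("pics/m5.png",m)
E
```

```text
time_s: 19.0
ee_pos: [0.626, -0.17, 0.3828]
eef_rot: [3.135, 0.001, 1.455]
force: [-0.3, 0.1, 0.3]
grip_width: 0.0242
grip_force: 0.0
```

View pics/m5.png

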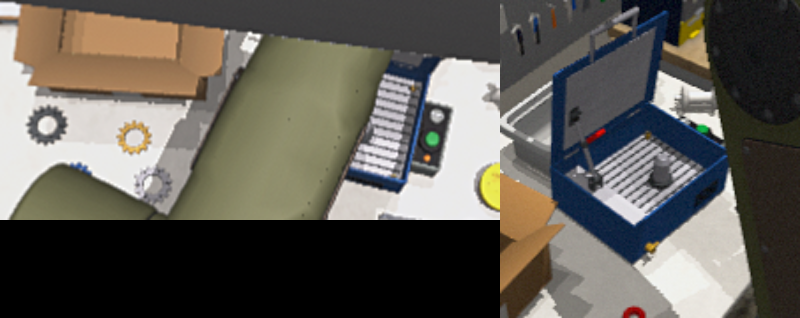

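The picture shows the lid resting on the raised stay, free of the gripper, with the post clear. Cogs are still where they were. Next I'll check how far the box flap overhangs and move towards the dark cog.

```bash
python3 - <<'E' 2>&1 | tail -3
from fit import tri
from h import *
t=load("pics/top0.npz");s=load("pics/scene0.npz")
print("flap",tri(t,(135.6,175.7),s,(155.4,262)))
print(tool([.480,.3173,.25]))
E
```

```text
grip [[ 0.5329 -0.1076  0.082 ]]
flap [0.53267715 0.29809426 0.10417689]
[ 0.46705638 -0.20113466  0.12812292]
```

```bash
echo '0,0,0,0,0,-0.146 | 0,0,0,0,0,-0.146 | 0,0,0,0,0,-0.146 | 0,0,0,0,0,-0.146 | 0,0,0,0,0,-0.146 | 0,0,0,0,0,-0.146' > path.dat && python3 shift.py path.dat 0.085 20
echo '0,0,0,0,0,-0.146 | 0,0,0,0,0,-0.146 | 0,0,0,0,0,-0.146 | 0,0,0,0,0,-0.146 | 0,0,0,0,0,-0.146 | 0,0,0,0,0,-0.146' > path.dat && python3 shift.py path.dat
echo '0.0091,0.0413,0,0,0,0 | 0.0091,0.0413,0,0,0,0 | 0.0091,0.0413,0,0,0,0 | 0.0091,0.0413,0.01,0,0,0 | 0.0091,0.0413,0.01,0,0,0 | 0.0091,0.0413,0.015,0,0,0 | 0.0091,0.0413,0.015,0,0,0 | 0.0091,0.0413,0.015,0,0,0 | 0.0091,0.0413,0.015,0,0,0 | 0.0091,0.0413,0.015,0,0,0' > path.dat && python3 shift.py path.dat
echo '0.0091,0.0413,0.015,0,0,0 | 0.0091,0.0413,0.015,0,0,0 | 0,0,0,0,0,0 | 0,0,0,0,0,0' > path.dat && python3 shift.py path.dat
python3 - <<'E'
from h import *
w=grab("wrist","w6")
for n,q in dict(dark=[.4911,.3173,.009],gold=[.489,.1713,.009],blue=[.411,.253,.009],bright=[.4168,.129,.009]).items(): print(n,proj(w,q).round(1))
print(tool([.4911,.3173,.05]))
g=cv2.cvtColor(w["pixels"],cv2.COLOR_BGR2GRAY);print([cv2.cvtColor(w["pixels"],cv2.COLOR_BGR2HSV)[int(v),int(u)] for u,v in proj(w,[[.4911+.025,.3173,.009],[.4911,.3173,0]])])
E
```

```text
time_s: 19.7
ee_pos: [0.6254, -0.1698, 0.3767]
eef_rot: [-3.14, -0.002, 2.337]
force: [0.6, -0.3, 0.1]
grip_width: 0.0686
grip_force: 0.0
time_s: 20.3
ee_pos: [0.6254, -0.1698, 0.3767]
eef_rot: [3.141, -0.002, -3.07]
force: [0.2, 1.5, -0.1]
grip_width: 0.0854
grip_force: 0.0
time_s: 21.3
ee_pos: [0.5065, 0.2377, 0.2814]
eef_rot: [-3.141, -0.002, -3.076]
force: [1.5, 0.1, 0.0]
grip_width: 0.0849
grip_force: 0.0
time_s: 21.7
ee_pos: [0.4836, 0.3177, 0.2521]
eef_rot: [-3.14, -0.002, -3.075]
force: [-0.2, -0.7, 0.4]
grip_width: 0.0854
grip_force: 0.0
dark [[257.3 164.6]]
gold [[162.5 157. ]]
blue [[217.2 108.1]]
bright [[132.4 106.4]]
[-7.11212667e-03 -5.37814043e-05  2.02828504e-01]
[array([120,  16,  31], dtype=uint8), array([ 30,  11, 193], dtype=uint8)]
```

View pics/w6.png

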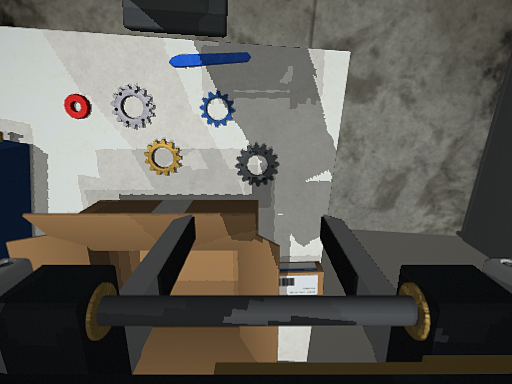

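Wrist view: dark at (257,164), bright (134,106), gold (164,157), blue (217,109), key (77,106). All match the predictions within about 2 px, and the box flap clears the dark cog. Tilting slightly and descending on the dark one.

```bash
cat > det.py <<'E'
from h import *
G=dict(dark=[.4911,.3173],gold=[.489,.1713],blue=[.411,.253],bright=[.4168,.129])
D=dict(dark=.068,bright=.063,gold=.057,blue=.052)
def det(c,n,g=None,z=.009,win=.06):
    g=np.r_[g if g is not None else G[n],z];u=proj(c,g)[0];r=np.linalg.norm(proj(c,g+[0,D[n]/2,0])[0]-u)
    hsv=cv2.cvtColor(c["pixels"],cv2.COLOR_BGR2HSV);H,S,V=[hsv[...,i].astype(int) for i in range(3)]
    m={'dark':(V<85)&(S<90),'gold':(H>12)&(H<32)&(S>110),'blue':(H>100)&(H<125)&(S>90),'bright':(H>105)&(H<150)&(S>8)&(S<60)&(V>90)}[n].astype(np.uint8)
    R=r*win/.034
    yy,xx=np.indices(m.shape);m&=(((xx-u[0])**2+(yy-u[1])**2)<R*R).astype(np.uint8)
    m=cv2.morphologyEx(m,cv2.MORPH_CLOSE,np.ones((3,3),np.uint8))
    k,l,st,ce=cv2.connectedComponentsWithStats(m)
    if k<2: return None
    i=1+np.argmax(st[1:,4]);cs,_=cv2.findContours((l==i).astype(np.uint8),0,2)
    (x,y),rr=cv2.minEnclosingCircle(max(cs,key=len));return pix(c,(x,y),z).round(4),"r/pred",round(rr/r,2)
E
python3 - <<'E'
from det import *
w=load("pics/w6.npz")
for n in G: print(n,det(w,n))
E
echo '0,0,0,0,-0.1,0 | 0,0,0.03,0,0,0 | 0,0,0.03,0,0,0 | 0,0,0,0,0,0' > path.dat && python3 shift.py path.dat
python3 - <<'E'
from h import *
print(tool([.492,.3173,-.0105]))
E
```

```text
dark (array([0.5025, 0.3105, 0.009 ]), 'r/pred', np.float64(1.36))
gold (array([0.4887, 0.1713, 0.009 ]), 'r/pred', np.float64(1.01))
blue (array([0.4116, 0.2521, 0.009 ]), 'r/pred', np.float64(1.02))
bright (array([0.4168, 0.1276, 0.009 ]), 'r/pred', np.float64(1.05))
time_s: 22.15
ee_pos: [0.4897, 0.3159, 0.1906]
eef_rot: [-3.139, 0.095, -3.078]
force: [-0.5, 0.3, 0.6]
grip_width: 0.0854
grip_force: 0.0
[0.01671426 0.0017621  0.20041767]
```

```bash
echo '0.0084,0.0009,0.03,0,0,0 | 0.0083,0.0009,0.03,0,0,0 | 0,0,0.03,0,0,0 | 0,0,0.03,0,0,0 | 0,0,0.03,0,0,0 | 0,0,0.02,0,0,0 | 0,0,0.015,0,0,0 | 0,0,0.01,0,0,0 | 0,0,0.005,0,0,0 | 0,0,0,0,0,0' > path.dat && python3 shift.py path.dat 0.085
echo '0,0,0,0,0,0 | 0,0,0,0,0,0 | 0,0,0,0,0,0 | 0,0,0,0,0,0' > path.dat && python3 shift.py path.dat 0 30
```

```text
time_s: 23.15
ee_pos: [0.4937, 0.32, -0.0066]
eef_rot: [3.142, 0.1, -3.077]
force: [0.5, -0.2, 0.4]
grip_width: 0.0853
grip_force: 0.0
time_s: 23.55
ee_pos: [0.4938, 0.3201, -0.0062]
eef_rot: [3.141, 0.101, -3.076]
force: [-1.0, -1.4, 5.6]
grip_width: 0.0652
grip_force: 30.0
```

```bash
echo '0,0,0,0,0,0 | 0,0,0,0,0,0 | 0,-0.0015,0.004,0,0,0 | 0,0,0,0,0,0' > path.dat && python3 shift.py path.dat 0.08
echo '0,0,0,0,0,0 | 0,0,0,0,0,0 | 0,0,0,0,0,0 | 0,0,0,0,0,0' > path.dat && python3 shift.py path.dat 0 30
```

```text
time_s: 23.95
ee_pos: [0.4936, 0.3182, -0.0116]
eef_rot: [-3.141, 0.099, -3.076]
force: [0.6, 0.6, 1.7]
grip_width: 0.0799
grip_force: 0.0
time_s: 24.35
ee_pos: [0.4939, 0.3185, -0.0109]
eef_rot: [-3.142, 0.1, -3.076]
force: [0.2, -0.3, -1.8]
grip_width: 0.0662
grip_force: 30.0
```

```bash
echo '-0.0025,0,-0.0249,0,0,0 | -0.0025,0,-0.0249,0,0,0 | -0.0025,0,-0.0249,0,0,0 | -0.0025,0,-0.0249,0,0,0 | -0.0025,0,-0.0249,0,0,0 | -0.0025,0,-0.0249,0,0,0 | -0.0025,0,-0.0249,0,0,0 | -0.0025,0,-0.0249,0,0,0 | 0,0,0,0,0,0' > path.dat && python3 shift.py path.dat
python3 - <<'E'
from h import *
print(tool([.546,-.1944,.19]))
E
```

```text
time_s: 25.25
ee_pos: [0.495, 0.3192, 0.1928]
eef_rot: [3.139, 0.105, -3.077]
force: [0.1, 0.1, -1.6]
grip_width: 0.0661
grip_force: 30.0
[-0.01711473 -0.51581076  0.00329619]
```

```bash
echo '0.002,-0.0368,0,0,0,0 | 0.002,-0.0368,0,0,0,0 | 0.002,-0.0368,0,0,0,0 | 0.002,-0.0368,0,0,0,0 | 0.002,-0.0368,0,0,0,0 | 0.002,-0.0368,0,0,0,0 | 0,-0.0368,0,0,0,0 | -0.003,-0.0368,0,0,0,0 | -0.003,-0.0368,0,0,0,0 | -0.003,-0.0368,0,0,0,0' > path.dat && python3 shift.py path.dat
echo '-0.005,-0.0368,0,0,0,0 | -0.005,-0.0368,0,0,0,0 | -0.005,-0.0368,0,0,0,0 | -0.005,-0.0368,0,0,0,0 | 0,0,0,0,0,0 | 0,0,0,0,0,0' > path.dat && python3 shift.py path.dat
python3 - <<'E'
from h import *
print(tool([.546,-.1944,.19]),tool([.546,-.1944,.032]))
w=grab("wrist","w7")
E
```

```text
time_s: 26.25
ee_pos: [0.5146, -0.0504, 0.1879]
eef_rot: [3.141, 0.099, -3.077]
force: [0.6, 0.9, -1.7]
grip_width: 0.0663
grip_force: 30.0
time_s: 26.85
ee_pos: [0.5439, -0.1947, 0.1896]
eef_rot: [3.141, 0.098, -3.078]
force: [0.7, 0.3, -0.9]
grip_width: 0.0665
grip_force: 30.0
[-0.00211681  0.00013124 -0.00021423] [ 1.33812742e-02 -4.00538164e-05  1.57023746e-01]
```

```bash
echo '-0.0001,0,0.0199,0,0,0 | 0.002,0,0.0199,0,0,0 | 0.002,0,0.0199,0,0,0 | 0.002,0,0.0199,0,0,0 | 0.0015,0,0.015,0,0,0 | 0.001,0,0.01,0,0,0 | 0.001,0,0.01,0,0,0 | 0,0,0,0,0,0' > path.dat && python3 shift.py path.dat
echo '0.001,0,0.01,0,0,0 | 0.001,0,0.01,0,0,0 | 0.0005,0,0.007,0,0,0 | 0.0005,0,0.007,0,0,0 | 0.0005,0,0.005,0,0,0 | 0,0,0,0,0,0' > path.dat && python3 shift.py path.dat
```

```text
time_s: 27.7
ee_pos: [0.5461, -0.1936, 0.075]
eef_rot: [3.141, 0.099, -3.076]
force: [0.0, 0.2, -0.4]
grip_width: 0.066
grip_force: 30.0
time_s: 28.3
ee_pos: [0.5466, -0.1942, 0.0362]
eef_rot: [3.141, 0.099, -3.076]
force: [0.6, 0.8, -0.7]
grip_width: 0.0664
grip_force: 30.0
```

```bash
echo '0.0003,0,0.003,0,0,0 | 0.0003,0,0.0025,0,0,0 | 0,0,0,0,0,0' > path.dat && python3 shift.py path.dat
echo '0,0,0,0,0,0 | 0,0,0,0,0,0 | 0,0,0,0,0,0 | -0.002,0,-0.02,0,0,0 | -0.003,0,-0.03,0,0,0 | -0.004,0,-0.04,0,0,0 | -0.004,0,-0.04,0,0,0 | -0.004,0,-0.04,0,0,0 | 0,0,0,0,0,0' > path.dat && python3 shift.py path.dat 0.08
python3 - <<'E'
from h import *
w=grab("wrist","w8")
print(proj(w,[.5432,-.1944,.049]),proj(w,[.5432,-.1944,.088]))
print(tool([.489,.1713,.15]))
E
```

```text
time_s: 28.6
ee_pos: [0.5468, -0.1943, 0.0312]
eef_rot: [3.141, 0.1, -3.076]
force: [-0.5, -0.1, -1.4]
grip_width: 0.066
grip_force: 30.0
time_s: 29.5
ee_pos: [0.5486, -0.1951, 0.2083]
eef_rot: [-3.137, 0.108, -3.076]
force: [0.4, 0.5, 0.1]
grip_width: 0.0801
grip_force: 0.0
[[259.19349753 154.20221722]] [[259.24093624 163.80838902]]
[0.04018786 0.36914659 0.05017976]
```

Run:
```python
from det import *
w=load("pics/w8.npz");print(det(w,"dark",[.5432,-.1944],.049,.045),det(w,"dark",[.5432,-.1944],.049,.04))
print(tool([.4188,.1283,.15]))
```

```text
(array([ 0.5432, -0.1944,  0.049 ]), 'r/pred', np.float64(1.32)) (array([ 0.5436, -0.1944,  0.049 ]), 'r/pred', np.float64(1.17))
[0.1126562  0.33081862 0.04267337]
```

```bash
echo '0.0125,0.0368,0,0,0,0 | 0.0125,0.0368,0,0,0,0 | 0.0125,0.0368,0,0,0,0 | 0.0125,0.0368,0.007,0,0,0 | 0.0125,0.0368,0.007,0,0,0 | 0.0125,0.0368,0.007,0,0,0 | 0.0125,0.0368,0.007,0,0,0 | 0.0125,0.0368,0.007,0,0,0 | 0.0127,0.0364,0.007,0,0,0 | 0,0,0,0,0,0' > path.dat && python3 shift.py path.dat 0.076
python3 - <<'E'
from det import *
w=grab("wrist","w9")
for n in G: print(n,det(w,n))
print(tool([.4188,.1283,-.011]))
E
```

```text
time_s: 30.55
ee_pos: [0.4152, 0.1314, 0.1473]
eef_rot: [-3.142, 0.097, -3.073]
force: [-0.1, -1.0, 0.7]
grip_width: 0.0762
grip_force: 0.0
dark (array([0.5384, 0.325 , 0.009 ]), 'r/pred', np.float64(1.27))
gold (array([0.4874, 0.1688, 0.009 ]), 'r/pred', np.float64(0.98))
blue (array([0.4108, 0.2508, 0.009 ]), 'r/pred', np.float64(1.04))
bright (array([0.4152, 0.1267, 0.009 ]), 'r/pred', np.float64(0.98))
[ 0.01315682 -0.00182846  0.15843719]
```

```bash
echo '0.0055,-0.0026,0.03,0,0,0 | 0.0025,0,0.03,0,0,0 | 0.0025,0,0.03,0,0,0 | 0.0015,0,0.03,0,0,0 | 0.0015,0,0.02,0,0,0 | 0,0,0.01,0,0,0 | 0,0,0.0084,0,0,0 | 0,0,0,0,0,0 | 0,0,0,0,0,0' > path.dat && python3 shift.py path.dat
echo '0,0,0,0,0,0 | 0,0,0,0,0,0 | 0,0,0,0,0,0 | 0,0,0,0,0,0' > path.dat && python3 shift.py path.dat 0 30
```

```text
time_s: 31.5
ee_pos: [0.4206, 0.1262, -0.0092]
eef_rot: [3.141, 0.101, -3.077]
force: [-0.4, 1.0, 0.5]
grip_width: 0.0758
grip_force: 0.0
time_s: 31.9
ee_pos: [0.4205, 0.1265, -0.0092]
eef_rot: [3.141, 0.101, -3.076]
force: [-1.2, 0.2, 6.3]
grip_width: 0.0603
grip_force: 30.0
```

```bash
echo '-0.0025,0,-0.0249,0,0,0 | -0.0025,0,-0.0249,0,0,0 | -0.0025,0,-0.0249,0,0,0 | -0.0025,0,-0.0249,0,0,0 | -0.0025,0,-0.0249,0,0,0 | -0.0025,0,-0.0249,0,0,0 | -0.0025,0,-0.0249,0,0,0 | -0.0025,0,-0.0249,0,0,0 | 0,0,0,0,0,0' > path.dat && python3 shift.py path.dat
python3 - <<'E'
from h import *
print(tool([.548,-.1944,.19]))
E
```

```text
time_s: 32.8
ee_pos: [0.4212, 0.1266, 0.1933]
eef_rot: [3.141, 0.105, -3.076]
force: [0.1, 0.1, -2.4]
grip_width: 0.0607
grip_force: 30.0
[-0.10468038 -0.32857984  0.01408445]
```

```bash
echo '-0.0116,-0.0365,0.0015,0,0,0 | -0.0116,-0.0365,0.0015,0,0,0 | -0.0116,-0.0365,0.0015,0,0,0 | -0.0116,-0.0365,0.0015,0,0,0 | -0.0116,-0.0365,0.0015,0,0,0 | -0.0116,-0.0365,0.0015,0,0,0 | -0.0116,-0.0365,0.0015,0,0,0 | -0.0116,-0.0365,0.0015,0,0,0 | -0.0116,-0.0365,0.0015,0,0,0 | 0,0,0,0,0,0' > path.dat && python3 shift.py path.dat
echo '0,0,0,0,0,0 | 0,0,0,0,0,0' > path.dat && python3 shift.py path.dat
python3 - <<'E'
from h import *
print(tool([.548,-.1944,.19]))
E
```

```text
time_s: 33.8
ee_pos: [0.5466, -0.1979, 0.1853]
eef_rot: [3.141, 0.098, -3.08]
force: [0.3, 1.7, -0.1]
grip_width: 0.0603
grip_force: 30.0
time_s: 34.0
ee_pos: [0.5461, -0.1937, 0.1868]
eef_rot: [3.141, 0.099, -3.076]
force: [-0.4, 0.3, 0.2]
grip_width: 0.0605
grip_force: 30.0
[-0.00214772 -0.00079081 -0.00303904]
```

```bash
echo '-0.0001,-0.0007,0.0199,0,0,0 | 0.002,0,0.0199,0,0,0 | 0.002,0,0.0199,0,0,0 | 0.002,0,0.0199,0,0,0 | 0.001,0,0.01,0,0,0 | 0.001,0,0.01,0,0,0 | 0,0,0,0,0,0 | 0,0,0,0,0,0' > path.dat && python3 shift.py path.dat
echo '0.001,0,0.01,0,0,0 | 0.001,0,0.01,0,0,0 | 0.0007,0,0.008,0,0,0 | 0.0007,0,0.007,0,0,0 | 0.0007,0,0.006,0,0,0 | 0,0,0,0,0,0' > path.dat && python3 shift.py path.dat
echo '0.0003,0,0.003,0,0,0 | 0.0002,0,0.002,0,0,0 | 0,0,0,0,0,0' > path.dat && python3 shift.py path.dat
```

```text
time_s: 34.8
ee_pos: [0.5489, -0.1951, 0.0882]
eef_rot: [-3.141, 0.101, -3.076]
force: [-0.2, -0.2, -1.6]
grip_width: 0.0605
grip_force: 30.0
time_s: 35.4
ee_pos: [0.5483, -0.195, 0.0453]
eef_rot: [3.141, 0.099, -3.077]
force: [-1.4, 0.7, -1.1]
grip_width: 0.0607
grip_force: 30.0
time_s: 35.7
ee_pos: [0.5485, -0.1952, 0.0412]
eef_rot: [3.142, 0.1, -3.076]
force: [-4.2, 0.5, -0.3]
grip_width: 0.0605
grip_force: 30.0
```

```bash
echo '0.0015,0,0.0005,0,0,0 | 0,0,0,0,0,0' > path.dat && python3 shift.py path.dat
echo '0,0,0,0,0,0 | 0,0,0,0,0,0 | 0,0,0,0,0,0 | -0.002,0,-0.02,0,0,0 | -0.003,0,-0.03,0,0,0 | -0.004,0,-0.04,0,0,0 | -0.004,0,-0.04,0,0,0 | -0.004,0,-0.04,0,0,0 | 0,0,0,0,0,0 | 0,0,0,0,0,0' > path.dat && python3 shift.py path.dat 0.074
python3 - <<'E'
from det import *
w=grab("wrist","w10");print(det(w,"bright",[.5432,-.1944],.058,.04))
print(tool([.4905,.1705,.15]))
E
```

```text
time_s: 35.9
ee_pos: [0.5475, -0.1953, 0.0408]
eef_rot: [-3.141, 0.101, -3.076]
force: [-0.1, 0.3, -1.1]
grip_width: 0.0607
grip_force: 30.0
time_s: 36.9
ee_pos: [0.5473, -0.1953, 0.212]
eef_rot: [-3.141, 0.101, -3.076]
force: [-0.5, -0.7, -1.2]
grip_width: 0.0741
grip_force: 0.0
(array([ 0.5432, -0.1944,  0.058 ]), 'r/pred', np.float64(1.18))
[0.03835913 0.36853843 0.05737063]
```

```bash
echo '0.0038,0.0369,0,0,0,0 | 0.0038,0.0369,0,0,0,0 | 0.0038,0.0369,0,0,0,0 | 0.0038,0.0369,0.008,0,0,0 | 0.0038,0.0369,0.008,0,0,0 | 0.0038,0.0369,0.008,0,0,0 | 0.0038,0.0369,0.008,0,0,0 | 0.0038,0.0369,0.008,0,0,0 | 0.0038,0.0369,0.008,0,0,0 | 0.0038,0.0369,0.008,0,0,0' > path.dat && python3 shift.py path.dat
echo '0,0,0,0,0,0 | 0,0,0,0,0,0' > path.dat && python3 shift.py path.dat
python3 - <<'E'
from det import *
w=grab("wrist","w11")
for n in ["gold","blue"]: print(n,det(w,n))
print(tool([.491,.1705,-.011]))
E
```

```text
time_s: 37.95
ee_pos: [0.4899, 0.1721, 0.1502]
eef_rot: [-3.141, 0.098, -3.076]
force: [0.7, -0.6, -0.1]
grip_width: 0.0738
grip_force: 0.0
time_s: 38.15
ee_pos: [0.4903, 0.1711, 0.1507]
eef_rot: [-3.141, 0.098, -3.075]
force: [-0.7, -0.3, -0.3]
grip_width: 0.0744
grip_force: 0.0
gold (array([0.4886, 0.1696, 0.009 ]), 'r/pred', np.float64(0.98))
blue (array([0.4107, 0.2507, 0.009 ]), 'r/pred', np.float64(1.06))
[1.55693758e-02 1.32868758e-04 1.61395950e-01]
```

```bash
echo '0.005,0,0.03,0,0,0 | 0.0035,0,0.03,0,0,0 | 0.003,0,0.03,0,0,0 | 0.003,0,0.03,0,0,0 | 0.0025,0,0.02,0,0,0 | 0,0,0.012,0,0,0 | 0,0,0.0095,0,0,0 | 0,0,0,0,0,0 | 0,0,0,0,0,0' > path.dat && python3 shift.py path.dat
echo '0,0,0,0,0,0 | 0,0,0,0,0,0 | 0,0,0,0,0,0 | 0,0,0,0,0,0' > path.dat && python3 shift.py path.dat 0 30
```

```text
time_s: 39.1
ee_pos: [0.4907, 0.1707, -0.0097]
eef_rot: [3.141, 0.101, -3.077]
force: [0.1, -0.4, 0.2]
grip_width: 0.0741
grip_force: 0.0
time_s: 39.5
ee_pos: [0.4905, 0.1709, -0.0099]
eef_rot: [3.141, 0.101, -3.076]
force: [-1.5, 0.1, 5.1]
grip_width: 0.0541
grip_force: 29.9
```

```bash
echo '-0.0025,0,-0.0249,0,0,0 | -0.0025,0,-0.0249,0,0,0 | -0.0025,0,-0.0249,0,0,0 | -0.0025,0,-0.0249,0,0,0 | -0.0025,0,-0.0249,0,0,0 | -0.0025,0,-0.0249,0,0,0 | -0.0025,0,-0.0249,0,0,0 | -0.0025,0,-0.0249,0,0,0 | 0,0,0,0,0,0' > path.dat && python3 shift.py path.dat
python3 - <<'E'
from h import *
print(tool([.5455,-.195,.19]))
E
```

```text
time_s: 40.4
ee_pos: [0.4913, 0.1711, 0.1929]
eef_rot: [3.141, 0.105, -3.076]
force: [0.0, 0.1, -1.4]
grip_width: 0.0538
grip_force: 29.9
[-0.02979374 -0.36887909  0.00565061]
```

```bash
echo '-0.003,-0.0369,0,0,0,0 | -0.003,-0.0369,0,0,0,0 | -0.003,-0.0369,0,0,0,0 | -0.003,-0.0369,0,0,0,0 | -0.003,-0.0369,0,0,0,0 | -0.003,-0.0369,0,0,0,0 | -0.003,-0.0369,0,0,0,0 | -0.003,-0.0369,0,0,0,0 | -0.003,-0.0369,0,0,0,0 | -0.003,-0.0369,0,0,0,0' > path.dat && python3 shift.py path.dat
echo '0,0,0,0,0,0 | 0,0,0,0,0,0 | 0,0,0,0,0,0' > path.dat && python3 shift.py path.dat
python3 - <<'E'
from h import *
print(tool([.5455,-.195,.19]))
E
```

```text
time_s: 41.4
ee_pos: [0.5437, -0.1969, 0.1915]
eef_rot: [3.141, 0.099, -3.077]
force: [0.6, 0.7, -1.1]
grip_width: 0.0539
grip_force: 29.9
time_s: 41.7
ee_pos: [0.5438, -0.1946, 0.1921]
eef_rot: [3.141, 0.099, -3.076]
force: [0.6, 0.8, -0.5]
grip_width: 0.0538
grip_force: 29.9
[-0.00145244 -0.00052301  0.00228177]
```

```bash
echo '0.0006,-0.0005,0.0199,0,0,0 | 0.002,0,0.0199,0,0,0 | 0.002,0,0.0199,0,0,0 | 0.002,0,0.0199,0,0,0 | 0.001,0,0.01,0,0,0 | 0.001,0,0.01,0,0,0 | 0,0,0,0,0,0 | 0,0,0,0,0,0' > path.dat && python3 shift.py path.dat
echo '0.001,0,0.01,0,0,0 | 0.001,0,0.01,0,0,0 | 0.0008,0,0.008,0,0,0 | 0.0006,0,0.006,0,0,0 | 0.0006,0,0.006,0,0,0 | 0,0,0,0,0,0' > path.dat && python3 shift.py path.dat
echo '0.0003,0,0.0025,0,0,0 | 0,0,0,0,0,0' > path.dat && python3 shift.py path.dat
```

```text
time_s: 42.5
ee_pos: [0.5457, -0.1958, 0.0935]
eef_rot: [-3.141, 0.101, -3.076]
force: [0.3, -1.4, -0.4]
grip_width: 0.0541
grip_force: 29.9
time_s: 43.1
ee_pos: [0.5451, -0.1958, 0.0517]
eef_rot: [3.141, 0.099, -3.076]
force: [-0.0, -0.0, -0.7]
grip_width: 0.0539
grip_force: 29.9
time_s: 43.3
ee_pos: [0.5454, -0.1959, 0.0501]
eef_rot: [-3.142, 0.1, -3.076]
force: [-0.3, -0.3, -0.4]
grip_width: 0.0538
grip_force: 29.9
```

Threaded freely. Release and go to blue.

```bash
echo '0.0001,0,0.0012,0,0,0 | 0,0,0,0,0,0' > path.dat && python3 shift.py path.dat
echo '0,0,0,0,0,0 | 0,0,0,0,0,0 | 0,0,0,0,0,0 | -0.002,0,-0.02,0,0,0 | -0.003,0,-0.03,0,0,0 | -0.004,0,-0.04,0,0,0 | -0.004,0,-0.04,0,0,0 | -0.004,0,-0.04,0,0,0 | 0,0,0,0,0,0 | 0,0,0,0,0,0' > path.dat && python3 shift.py path.dat 0.07
python3 - <<'E'
from det import *
w=grab("wrist","w12");print(det(w,"gold",[.5432,-.1954],.067,.05))
print(tool([.413,.251,.15]))
E
```

```text
time_s: 43.5
ee_pos: [0.5455, -0.1959, 0.049]
eef_rot: [-3.141, 0.1, -3.076]
force: [0.0, 0.1, -1.1]
grip_width: 0.0541
grip_force: 29.9
time_s: 44.5
ee_pos: [0.5455, -0.196, 0.2202]
eef_rot: [-3.141, 0.101, -3.076]
force: [-0.5, 0.1, 0.1]
grip_width: 0.0701
grip_force: 0.0
(array([ 0.5435, -0.1967,  0.067 ]), 'r/pred', np.float64(0.98))
[0.10907366 0.4544109  0.05868527]
```

```bash
echo '0.0091,0.0379,0,0,0,0 | 0.0091,0.0379,0,0,0,0 | 0.0091,0.0379,0,0,0,0 | 0.0091,0.0379,0,0,0,0 | 0.0091,0.0379,0.007,0,0,0 | 0.0091,0.0379,0.007,0,0,0 | 0.0091,0.0379,0.007,0,0,0 | 0.0091,0.0379,0.007,0,0,0 | 0.0091,0.0379,0.007,0,0,0 | 0.0091,0.0379,0.007,0,0,0' > path.dat && python3 shift.py path.dat
echo '0.0091,0.0379,0.007,0,0,0 | 0.0091,0.0379,0.007,0,0,0 | 0,0,0,0,0,0 | 0,0,0,0,0,0' > path.dat && python3 shift.py path.dat
python3 - <<'E'
from det import *
w=grab("wrist","w13")
print(det(w,"blue"))
print(tool([.413,.251,-.011]))
E
```

```text
time_s: 45.55
ee_pos: [0.4332, 0.1778, 0.1673]
eef_rot: [-3.141, 0.098, -3.076]
force: [0.8, -0.5, 0.2]
grip_width: 0.0701
grip_force: 0.0
time_s: 45.95
ee_pos: [0.4121, 0.2513, 0.1519]
eef_rot: [-3.14, 0.098, -3.074]
force: [0.6, -0.6, 0.7]
grip_width: 0.0698
grip_force: 0.0
(array([0.3909, 0.2378, 0.009 ]), 'r/pred', np.float64(1.0))
[0.01564548 0.00039729 0.16256198]
```

Run:
```python
from det import *
w=grab("wrist","w14");s=grab("scene","s14")
print(det(w,"blue",[.391,.238],win=.036));print(det(s,"blue",[.391,.238],win=.036))
print(tool([.393,.238,-.011]))
```

```text
(array([0.3912, 0.2374, 0.009 ]), 'r/pred', np.float64(0.99))
(array([0.3925, 0.2397, 0.009 ]), 'r/pred', np.float64(0.96))
[ 0.03708583 -0.01093062  0.16102873]
```

The blue cog was knocked to (0.391, 0.238); both cameras agree. Going there.

```bash
echo '0.014,-0.0109,0.01,0,0,0 | 0.0135,0,0.03,0,0,0 | 0.0025,0,0.03,0,0,0 | 0.0025,0,0.03,0,0,0 | 0.0025,0,0.03,0,0,0 | 0.002,0,0.012,0,0,0 | 0,0,0.01,0,0,0 | 0,0,0.0095,0,0,0 | 0,0,0,0,0,0 | 0,0,0,0,0,0' > path.dat && python3 shift.py path.dat
echo '0,0,0,0,0,0 | 0,0,0,0,0,0 | 0,0,0,0,0,0 | 0,0,0,0,0,0' > path.dat && python3 shift.py path.dat 0 30
```

```text
time_s: 47.1
ee_pos: [0.3933, 0.2389, -0.0109]
eef_rot: [3.141, 0.1, -3.077]
force: [0.2, -0.3, 0.0]
grip_width: 0.0697
grip_force: 0.0
time_s: 47.5
ee_pos: [0.3931, 0.2391, -0.0109]
eef_rot: [3.141, 0.1, -3.076]
force: [-0.6, -2.0, 3.7]
grip_width: 0.0499
grip_force: 30.0
```

```bash
echo '-0.0025,0,-0.0249,0,0,0 | -0.0025,0,-0.0249,0,0,0 | -0.0025,0,-0.0249,0,0,0 | -0.0025,0,-0.0249,0,0,0 | -0.0025,0,-0.0249,0,0,0 | -0.0025,0,-0.0249,0,0,0 | -0.0025,0,-0.0249,0,0,0 | -0.0025,0,-0.0249,0,0,0 | 0,0,0,0,0,0' > path.dat && python3 shift.py path.dat
python3 - <<'E'
from h import *
print(tool([.5454,-.195,.19]))
E
```

```text
time_s: 48.4
ee_pos: [0.394, 0.2396, 0.1918]
eef_rot: [3.14, 0.104, -3.076]
force: [0.4, 0.4, -0.2]
grip_width: 0.0498
grip_force: 30.0
[-0.12195896 -0.44354286  0.01371456]
```

```bash
echo '-0.0102,-0.037,0.001,0,0,0 | -0.0102,-0.037,0.001,0,0,0 | -0.0102,-0.037,0.001,0,0,0 | -0.0102,-0.037,0.001,0,0,0 | -0.0102,-0.037,0.001,0,0,0 | -0.0102,-0.037,0.001,0,0,0 | -0.0102,-0.037,0.001,0,0,0 | -0.0102,-0.037,0.001,0,0,0 | -0.0102,-0.037,0.001,0,0,0 | -0.0102,-0.037,0.001,0,0,0' > path.dat && python3 shift.py path.dat
echo '-0.0102,-0.037,0.001,0,0,0 | -0.0102,-0.0365,0.001,0,0,0 | 0,0,0,0,0,0 | 0,0,0,0,0,0 | 0,0,0,0,0,0' > path.dat && python3 shift.py path.dat
python3 - <<'E'
from h import *
print(tool([.5454,-.195,.19]))
E
```

```text
time_s: 49.4
ee_pos: [0.5192, -0.125, 0.1879]
eef_rot: [3.141, 0.099, -3.077]
force: [0.5, 0.2, -0.2]
grip_width: 0.05
grip_force: 30.0
time_s: 49.9
ee_pos: [0.5443, -0.1946, 0.1886]
eef_rot: [3.141, 0.099, -3.076]
force: [-0.4, 0.3, -0.8]
grip_width: 0.0499
grip_force: 30.0
[-0.00125348 -0.0004261  -0.00130901]
```

```bash
echo '0.0008,-0.0004,0.0199,0,0,0 | 0.002,0,0.0199,0,0,0 | 0.002,0,0.0199,0,0,0 | 0.002,0,0.0199,0,0,0 | 0.0008,0,0.008,0,0,0 | 0,0,0,0,0,0 | 0,0,0,0,0,0' > path.dat && python3 shift.py path.dat
echo '0.001,0,0.01,0,0,0 | 0.001,0,0.01,0,0,0 | 0.001,0,0.01,0,0,0 | 0.0006,0,0.006,0,0,0 | 0.0005,0,0.005,0,0,0 | 0,0,0,0,0,0' > path.dat && python3 shift.py path.dat
echo '0.0002,0,0.002,0,0,0 | 0,0,0,0,0,0' > path.dat && python3 shift.py path.dat
```

```text
time_s: 50.6
ee_pos: [0.5462, -0.1956, 0.1023]
eef_rot: [-3.141, 0.101, -3.076]
force: [-0.3, -0.7, 0.9]
grip_width: 0.0496
grip_force: 30.0
time_s: 51.2
ee_pos: [0.5455, -0.1958, 0.0593]
eef_rot: [3.141, 0.099, -3.077]
force: [0.2, 0.8, 0.1]
grip_width: 0.0502
grip_force: 30.0
time_s: 51.4
ee_pos: [0.5459, -0.1959, 0.0582]
eef_rot: [-3.141, 0.1, -3.076]
force: [0.5, 0.4, 0.1]
grip_width: 0.0496
grip_force: 30.0
```

```bash
echo '0.0001,0,0.0015,0,0,0 | 0,0,0,0,0,0' > path.dat && python3 shift.py path.dat
echo '0,0,0,0,0,0 | 0,0,0,0,0,0 | 0,0,0,0,0,0 | -0.002,0,-0.02,0,0,0 | -0.003,0,-0.03,0,0,0 | -0.004,0,-0.04,0,0,0 | -0.004,0,-0.04,0,0,0 | -0.004,0,-0.04,0,0,0 | 0,0,0,0,0,0 | 0,0,0,0,0,0' > path.dat && python3 shift.py path.dat 0.07
python3 - <<'E'
from det import *
w=grab("wrist","w15");s=grab("scene","s15");print(det(w,"blue",[.5435,-.1954],.076,.036))
a=cv2.resize(w["pixels"][100:220,180:340],(533,400),interpolation=cv2.INTER_CUBIC);u=proj(s,[.5435,-.1954,.06])[0].astype(int)
b=cv2.resize(s["pixels"][u[1]-40:u[1]+40,u[0]-26:u[0]+27],(265,400),interpolation=cv2.INTER_CUBIC);cv2.imwrite("pics/m15.png",np.hstack([a,b]))
E
```

```text
time_s: 51.6
ee_pos: [0.5459, -0.1959, 0.0566]
eef_rot: [-3.142, 0.1, -3.076]
force: [-0.3, -0.0, -0.7]
grip_width: 0.0497
grip_force: 30.0
time_s: 52.6
ee_pos: [0.5459, -0.196, 0.2279]
eef_rot: [-3.141, 0.101, -3.076]
force: [0.9, -0.8, -0.7]
grip_width: 0.0699
grip_force: 0.0
(array([ 0.5437, -0.1964,  0.076 ]), 'r/pred', np.float64(1.0))
```

View pics/m15.png

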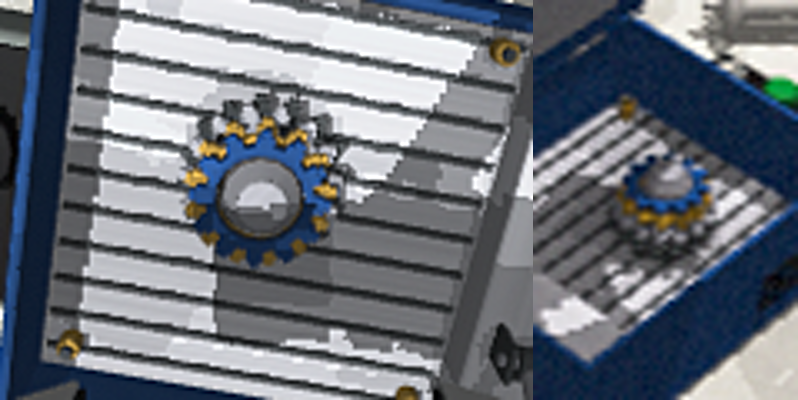

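The stack sits level on the post: blue, then gold, bright, dark. Wrist crop centre (262,200). Next: untilt, raise, turn and move to the lid bar.

```bash
echo '-0.003,0,-0.03,0,0,0 | -0.003,0,-0.03,0,0,0 | -0.003,0,-0.03,0,0,0 | -0.003,0,-0.03,0,0,0 | 0,0,0,0,0.1,0 | 0,0,0,0,0,0.146 | 0,0,0,0,0,0.146 | 0,0,0,0,0,0.146 | 0,0,0,0,0,0.146 | 0,0,0,0,0,0.146' > path.dat && python3 shift.py path.dat 0.05 12
echo '0,0,0,0,0,0.146 | 0,0,0,0,0,0.146 | 0,0,0,0,0,0.146 | 0,0,0,0,0,0.146 | 0,0,0,0,0,0.146 | 0,0,0,0,0,0.146 | 0,0,0,0,0,0.146 | 0,0,0,0,0,0 | 0,0,0,0,0,0' > path.dat && python3 shift.py path.dat
python3 - <<'E'
from h import *
print(tool([.625,-.170,.36]))
E
```

```text
time_s: 53.7
ee_pos: [0.5457, -0.1958, 0.3464]
eef_rot: [-3.141, -0.002, 2.471]
force: [-0.6, -0.1, 0.2]
grip_width: 0.0498
grip_force: 0.0
time_s: 54.6
ee_pos: [0.5458, -0.1959, 0.3471]
eef_rot: [-3.14, -0.0, 1.459]
force: [0.2, -0.0, -0.5]
grip_width: 0.0498
grip_force: 0.0
[ 0.03454253  0.07584345 -0.01296902]
```

```bash
echo '0.0172,0.038,-0.0065,0,0,0 | 0.0172,0.038,-0.0065,0,0,0 | 0,0,0,0,0,0 | 0,0,0.02,0,0,0 | 0,0,0.02,0,0,0 | 0,0,0.02,0,0,0 | 0,0,0,0,0,0 | 0,0,0,0,0,0' > path.dat && python3 shift.py path.dat
echo '0,0,0,0,0,0 | 0,0,0,0,0,0 | 0,0,0,0,0,0 | 0,0,0,0,0,0 | 0,0,0,0,0,0' > path.dat && python3 shift.py path.dat 0 12
```

```text
time_s: 55.4
ee_pos: [0.625, -0.1707, 0.3017]
eef_rot: [3.142, 0.0, 1.456]
force: [0.3, 0.2, 0.6]
grip_width: 0.0505
grip_force: 0.0
time_s: 55.9
ee_pos: [0.6254, -0.1705, 0.3012]
eef_rot: [3.141, 0.0, 1.455]
force: [3.1, -0.4, -1.4]
grip_width: 0.0136
grip_force: 1.5
```

```bash
echo '0,0,0,0,0,0 | 0,0,0,0,0,0 | 0,0,0,0,0,0' > path.dat && python3 shift.py path.dat 0 22
echo '0,0.009,-0.0009,0,0,0 | 0,0.009,-0.0004,0,0,0 | 0,0.009,-0.0001,0,0,0 | 0,0.007,0.0001,0,0,0 | 0,0.004,0.0001,0,0,0 | 0,0,0,0,0,0 | 0,0,0,0,0,0' > path.dat && python3 shift.py path.dat
```

```text
time_s: 56.2
ee_pos: [0.6255, -0.1705, 0.301]
eef_rot: [3.141, 0.0, 1.455]
force: [4.9, -0.8, -1.7]
grip_width: 0.0093
grip_force: 22.0
time_s: 56.9
ee_pos: [0.6628, -0.175, 0.3021]
eef_rot: [-3.141, 0.0, 1.455]
force: [-1.2, -2.0, -0.0]
grip_width: 0.0092
grip_force: 22.0
```

```bash
echo '0,0.0025,0,0,0,0 | 0,0,0,0,0,0 | 0,0,0,0,0,0' > path.dat && python3 shift.py path.dat
echo '0,0,0,0,0,0 | 0,0,0,0,0,0 | 0,0,-0.015,0,0,0 | 0,0,-0.025,0,0,0 | 0,0,-0.025,0,0,0 | 0.0118,-0.0306,0,0,0,0 | 0.0118,-0.0306,0,0,0,0 | 0.0118,-0.0306,0,0,0,0 | 0.0118,-0.0306,0,0,0,0 | 0,0,0,0,0,0' > path.dat && python3 shift.py path.dat 0.024
echo '0,0,0,-0.14,0,0 | 0,0,0,-0.14,0,0 | 0,0,0,-0.14,0,0 | 0,0,0,-0.14,0,0 | 0,0,0,-0.14,0,0 | 0,0,0,0,0,0 | 0,0,0,0,0,0' > path.dat && python3 shift.py path.dat 0.024
python3 st.py 72.5 46 123.5
```

```text
time_s: 57.2
ee_pos: [0.6635, -0.1751, 0.3021]
eef_rot: [-3.136, -0.0, 1.454]
force: [-17.2, 1.2, 0.9]
grip_width: 0.0093
grip_force: 22.0
time_s: 58.2
ee_pos: [0.5473, -0.1126, 0.3688]
eef_rot: [3.139, -0.0, 1.456]
force: [0.4, -0.4, 1.1]
grip_width: 0.0238
grip_force: 0.0
time_s: 58.9
ee_pos: [0.5495, -0.1144, 0.3681]
eef_rot: [2.443, 0.0, 1.455]
force: [0.5, 1.4, 0.8]
grip_width: 0.0236
grip_force: 0.0
washer ee mm [-18.4  45.2 368.1] z' [ 0.643  0.    -0.766] y' [0.766 0.001 0.643]
offset tool mm [  0.8 -87.7 245.8] world [ 0.6399 -0.1242  0.1235]
```

```bash
echo '0.0008,-0.0219,0.0364,0,0,0 | 0,-0.0219,0.0364,0,0,0 | 0,-0.0219,0.0364,0,0,0 | 0,-0.0219,0.0364,0,0,0 | 0,0,0,0,0,0 | 0,0,0,0,0,0' > path.dat && python3 shift.py path.dat
python3 st.py 72.5 46 123.5
python3 - <<'E'
from h import *
s=grab("scene","s16");b=load("pics/s15.npz");P=[.5625,-.1614,-.1169];Wz=Rn.from_euler('z',P[2])
for a in (1.45,1.53,1.62):
    q=Wz.apply([.09-.222*np.cos(a),.043,.1+.222*np.sin(a)])+[P[0],P[1],0];u=proj(s,q)[0].astype(int)
    A=[c["pixels"][u[1]-4:u[1]+5,u[0]-4:u[0]+5].astype(int) for c in(s,b)];print(a,u,np.abs(A[0]-A[1]).mean().round(1),[x.mean(2).max() for x in A],[x.std().round(1) for x in A])
E
```

```text
time_s: 59.5
ee_pos: [0.5773, -0.1165, 0.2007]
eef_rot: [2.443, -0.0, 1.456]
force: [0.8, -0.1, 0.8]
grip_width: 0.0238
grip_force: 0.0
washer ee mm [  9.4  46.3 200.7] z' [ 0.643  0.001 -0.765] y' [0.765 0.001 0.643]
offset tool mm [-0.4 -1.4 99.7] world [ 0.6399 -0.1242  0.1235]
1.45 [243  79] 37.9 [np.float64(119.66666666666667), np.float64(201.0)] [np.float64(32.0), np.float64(38.1)]
1.53 [238  76] 12.9 [np.float64(176.0), np.float64(179.66666666666666)] [np.float64(21.2), np.float64(22.2)]
1.62 [233  73] 27.2 [np.float64(194.66666666666666), np.float64(86.33333333333333)] [np.float64(40.2), np.float64(5.1)]
```

The bar now shows at the 1.62 position, so the lid stands. Going in to grip the stay handle.

```bash
echo '0,-0.0014,0.02,0,0,0 | 0,0,0.02,0,0,0 | 0,0,0.02,0,0,0 | 0,0,0.02,0,0,0 | 0,0,0.0195,0,0,0 | 0,0,0,0,0,0' > path.dat && python3 shift.py path.dat
echo '0,0,0,0,0,0 | 0,0,0,0,0,0 | 0,0,0,0,0,0 | 0,0,0,0,0,0' > path.dat && python3 shift.py path.dat 0 12; python3 st.py
```

```text
time_s: 60.15
ee_pos: [0.6401, -0.1238, 0.1235]
eef_rot: [2.441, -0.0, 1.456]
force: [0.1, 1.0, 0.2]
grip_width: 0.0235
grip_force: 0.0
time_s: 60.55
ee_pos: [0.6395, -0.124, 0.1247]
eef_rot: [2.438, 0.001, 1.455]
force: [0.9, 0.8, 8.5]
grip_width: 0.0085
grip_force: 12.0
washer ee mm [ 72.2  46.1 124.7] z' [ 0.647 -0.    -0.762] y' [0.762 0.001 0.647]
```

```bash
echo '0,-0.0066,-0.0112,0,0,0 | 0,-0.0087,-0.0096,0,0,0 | 0,-0.0105,-0.0077,0,0,0 | 0,-0.0118,-0.0055,0,0,0 | 0,-0.0126,-0.003,0,0,0 | 0,-0.013,-0.0004,0,0,0 | 0,-0.0128,0.0021,0,0,0 | 0,-0.0121,0.0047,0,0,0 | 0,-0.011,0.007,0,0,0 | 0,-0.0094,0.009,0,0,0' > path.dat && python3 shift.py path.dat
echo '0,0,0,0,0,0 | 0,0,0,0,0,0' > path.dat && python3 shift.py path.dat; python3 st.py
```

```text
time_s: 61.55
ee_pos: [0.5472, -0.1133, 0.0646]
eef_rot: [2.439, 0.001, 1.455]
force: [8.8, 0.6, 26.0]
grip_width: 0.0095
grip_force: 11.7
time_s: 61.75
ee_pos: [0.5484, -0.1137, 0.0654]
eef_rot: [2.438, 0.001, 1.454]
force: [13.1, -2.5, -2.4]
grip_width: 0.0082
grip_force: 12.0
washer ee mm [-19.5  45.7  65.4] z' [ 0.647 -0.    -0.763] y' [0.763 0.001 0.647]
```

```bash
echo '0,0,0,0,0,0 | 0,0,0,0,0,0 | 0,0,0,0,0,0 | 0,0,-0.015,0,0,0 | 0,0,-0.025,0,0,0 | 0,0,-0.03,0,0,0 | 0,0,-0.03,0,0,0 | 0,0,0,0,0,0' > path.dat && python3 shift.py path.dat 0.024
echo '0,0.0259,-0.0305,0,0,0 | 0,0.0259,-0.0305,0,0,0 | 0,0.0259,-0.0305,0,0,0 | 0,0.0259,-0.0305,0,0,0 | 0,0.0259,-0.0305,0,0,0 | 0,0.0259,-0.0305,0,0,0 | 0,0,0,0.14,0,0 | 0,0,0,0.14,0,0 | 0,0,0,0.14,0,0 | 0,0,0,0.14,0,0' > path.dat && python3 shift.py path.dat 0.03 25
echo '0,0,0,0.14,0,0 | 0,0,0,0,0,0 | 0,0,0,0,0,0' > path.dat && python3 shift.py path.dat
python3 - <<'E'
from h import *
print(tool([.6625,-.1743,.365]))
s=grab("scene","s17");w=grab("wrist","w17")
P=[.5625,-.1614,-.1169];Wz=Rn.from_euler('z',P[2])
hsv=cv2.cvtColor(w["pixels"],cv2.COLOR_BGR2HSV);m=(((hsv[...,0]<8)|(hsv[...,0]>172))&(hsv[...,1]>150)&(hsv[...,2]>80))
for n,q in dict(down=[-35,48,82],up=[57,48,141]).items():
    u=proj(w,Wz.apply(np.array(q)/1e3)+[P[0],P[1],0])[0];i=u.astype(int);print(n,u,m[max(i[1]-8,0):i[1]+9,max(i[0]-8,0):i[0]+9].sum())
E
```

```text
time_s: 62.55
ee_pos: [0.4824, -0.1057, 0.143]
eef_rot: [2.438, 0.001, 1.455]
force: [0.5, 0.1, -0.0]
grip_width: 0.0242
grip_force: 0.0
time_s: 63.55
ee_pos: [0.4847, -0.1052, 0.38]
eef_rot: [3.007, -0.001, 1.457]
force: [-1.9, 1.1, 0.1]
grip_width: 0.0301
grip_force: 0.0
time_s: 63.85
ee_pos: [0.4849, -0.1054, 0.3787]
eef_rot: [3.141, -0.002, 1.457]
force: [-0.2, 0.3, 0.6]
grip_width: 0.0301
grip_force: 0.0
[-0.04822148  0.18427461  0.01370076]
down [286.04955035 152.01502411] 75
up [350.32289894 158.29248357] 0
```

```bash
echo '-0.0096,0.0369,0,0,0,0 | -0.0096,0.0369,0,0,0,0 | -0.0096,0.0369,0,0,0,0 | -0.0096,0.0369,0,0,0,0 | -0.0097,0.0367,0,0,0,0 | 0,0,0.015,0,0,0 | 0,0,0.025,0,0,0 | 0,0,0.025,0,0,0 | 0,0,0.013,0,0,0 | 0,0,0,0,0,0' > path.dat && python3 shift.py path.dat
echo '0,0,0,0,0,0 | 0,0,0,0,0,0 | 0,0,0,0,0,0 | 0,0,0,0,0,0 | 0,0,0,0,0,0' > path.dat && python3 shift.py path.dat 0 25
```

```text
time_s: 64.95
ee_pos: [0.6607, -0.1747, 0.3015]
eef_rot: [-3.141, -0.001, 1.455]
force: [-0.5, -0.8, -0.4]
grip_width: 0.0299
grip_force: 0.0
time_s: 65.45
ee_pos: [0.6616, -0.1749, 0.3036]
eef_rot: [3.139, 0.0, 1.455]
force: [0.0, -0.4, 6.0]
grip_width: 0.0093
grip_force: 25.0
```

```bash
echo '0,-0.0044,0,0,0,0 | 0,-0.0222,0.0005,0,0,0 | 0,-0.022,0.0027,0,0,0 | 0,-0.0217,0.0049,0,0,0 | 0,-0.0211,0.007,0,0,0 | 0,-0.0203,0.0091,0,0,0 | 0,-0.0193,0.011,0,0,0 | 0,-0.018,0.0129,0,0,0 | 0,-0.0167,0.0147,0,0,0' > path.dat && python3 shift.py path.dat
echo '0,-0.0151,0.0162,0,0,0 | 0,-0.0134,0.0177,0,0,0 | 0,-0.0116,0.0189,0,0,0 | 0,-0.0097,0.02,0,0,0 | 0,-0.0076,0.0208,0,0,0 | 0,-0.0055,0.0215,0,0,0 | 0,-0.0033,0.0219,0,0,0 | 0,0,0,0,0,0' > path.dat && python3 shift.py path.dat; python3 st.py
```

```text
time_s: 66.35
ee_pos: [0.4962, -0.1551, 0.2392]
eef_rot: [3.141, -0.001, 1.455]
force: [6.5, 2.0, -7.1]
grip_width: 0.0092
grip_force: 25.0
time_s: 67.15
ee_pos: [0.4326, -0.1476, 0.1013]
eef_rot: [3.137, -0.001, 1.455]
force: [12.1, 4.3, -3.6]
grip_width: 0.0092
grip_force: 25.0
washer ee mm [-130.6   -1.5  101.3] z' [ 0.004  0.001 -1.   ] y' [1.    0.001 0.004]
```

```bash
echo '0,-0.0008,0.008,0,0,0 | 0,-0.0003,0.008,0,0,0 | 0,0,0.004,0,0,0 | 0,0,0,0,0,0 | 0,0,0,0,0,0' > path.dat && python3 shift.py path.dat
echo '0,0,0.001,0,0,0 | 0,0,0,0,0,0' > path.dat && python3 shift.py path.dat
```

```text
time_s: 67.65
ee_pos: [0.432, -0.1483, 0.0844]
eef_rot: [3.136, 0.001, 1.455]
force: [5.1, 2.0, 12.1]
grip_width: 0.009
grip_force: 25.0
time_s: 67.85
ee_pos: [0.4321, -0.1484, 0.0841]
eef_rot: [3.136, 0.001, 1.455]
force: [-0.8, 4.8, 23.5]
grip_width: 0.0091
grip_force: 25.0
```

```bash
echo '0,0,0,0,0,0 | 0,0,0,0,0,0 | 0,0,-0.02,0,0,0 | 0,0,-0.03,0,0,0 | 0,0,-0.04,0,0,0 | 0,0,0,0,0,0' > path.dat && python3 shift.py path.dat 0.026
echo '0,0,0,0,0,0 | 0,0,0,0,0,0' > path.dat && python3 shift.py path.dat 0 25
python3 - <<'E'
from h import *
s=grab("scene","s18");a=load("pics/scene0.npz")
S=np.array([[385,500],[697,260],[545,455],[662,365],[470,405]]);S=(S+.5)/5.7-.5+[200,100]
for u in S:
    u=u.round().astype(int);A=[cv2.cvtColor(c["pixels"],6)[u[1]-7:u[1]+8,u[0]-7:u[0]+8].astype(np.float32) for c in(s,a)]
    print(u,cv2.phaseCorrelate(A[1],A[0]),np.abs(A[0]-A[1]).mean().round(1))
w=grab("wrist","w18");hsv=cv2.cvtColor(w["pixels"],cv2.COLOR_BGR2HSV);m=((hsv[...,0]>50)&(hsv[...,0]<75)&(hsv[...,1]>120)).astype(np.uint8);k,l,st,ce=cv2.connectedComponentsWithStats(m)
for i in range(1,k):
    if st[i,4]>30: print(st[i],ce[i],pix(w,ce[i],.078),pix(w,ce[i],.084))
print(tool([.5330,-.3040,.15]))
E
```

```text
time_s: 68.45
ee_pos: [0.4316, -0.1486, 0.1757]
eef_rot: [3.135, 0.002, 1.455]
force: [-0.4, -0.1, -0.1]
grip_width: 0.0258
grip_force: 0.0
time_s: 68.65
ee_pos: [0.4294, -0.1476, 0.1703]
eef_rot: [-3.14, -0.001, 1.455]
force: [-1.1, -0.5, 0.2]
grip_width: 0.0134
grip_force: 0.0
[267 187] ((0.6625800285651762, 0.41173248944342866), 0.9012751796510484) 15.8
[322 145] ((0.6638176974932852, 0.295081383868423), 1.020225534439087) 14.6
[295 179] ((0.141509032287793, 0.5206482420870628), 0.7781257809533013) 22.5
[316 164] ((0.47338362863029104, 0.7813993598393996), 0.9774881932470534) 9.1
[282 171] ((0.05651966065062375, 0.3630268502984073), 0.8919107458326552) 31.4
[-0.14332353  0.12099833  0.01994657]
```

```bash
echo '-0.0358,0.0303,0,0,0,0 | -0.0358,0.0303,0,0,0,0 | -0.0358,0.0303,0,0,0,0 | -0.0358,0.0303,0,0,0,0 | 0,0,0,0,0,0 | 0,0,0,0,0,0' > path.dat && python3 shift.py path.dat 0 25
python3 - <<'E'
from h import *
w=grab("wrist","w19");hsv=cv2.cvtColor(w["pixels"],cv2.COLOR_BGR2HSV);m=((hsv[...,0]>50)&(hsv[...,0]<75)&(hsv[...,1]>120)).astype(np.uint8);k,l,st,ce=cv2.connectedComponentsWithStats(m)
print(proj(w,[.5333,-.304,.08]))
for i in range(1,k):
    if st[i,4]>30: print(st[i],ce[i],pix(w,ce[i],.078),pix(w,ce[i],.084))
print(tool([.5333,-.3040,.09]))
E
```

```text
time_s: 69.35
ee_pos: [0.5333, -0.3042, 0.1695]
eef_rot: [-3.139, -0.001, 1.454]
force: [-0.5, 0.3, -0.5]
grip_width: 0.0005
grip_force: 0.0
[[258.15831336 185.51822409]]
[248 175  21  22 362] [258.28176796 185.63535912] [ 0.53334565 -0.30469651  0.078     ] [ 0.53354064 -0.30301997  0.084     ]
[-0.00048313  0.00025428  0.08038514]
```

```bash
echo '0,0,0.03,0,0,0 | 0,0,0.03,0,0,0 | 0,0,0.025,0,0,0 | 0,0,0.006,0,0,0 | 0,0,0,0,0,0' > path.dat && python3 shift.py path.dat
echo '0,0,0.004,0,0,0 | 0,0,0.002,0,0,0 | 0,0,0,0,0,0' > path.dat && python3 shift.py path.dat
echo '0,0,0.002,0,0,0 | 0,0,0,0,0,0' > path.dat && python3 shift.py path.dat
echo '0,0,0.002,0,0,0 | 0,0,0,0,0,0' > path.dat && python3 shift.py path.dat
```

```text
time_s: 69.9
ee_pos: [0.5335, -0.3033, 0.0807]
eef_rot: [-3.141, -0.0, 1.456]
force: [-0.2, -0.3, 0.3]
grip_width: 0.0003
grip_force: 0.0
time_s: 70.2
ee_pos: [0.5339, -0.3042, 0.075]
eef_rot: [3.141, 0.0, 1.455]
force: [0.5, -0.1, -0.2]
grip_width: 0.0002
grip_force: 0.0
time_s: 70.4
ee_pos: [0.5337, -0.3041, 0.0725]
eef_rot: [-3.142, 0.0, 1.455]
force: [0.8, 0.8, -0.1]
grip_width: 0.0002
grip_force: 0.0
time_s: 70.6
ee_pos: [0.5338, -0.3041, 0.0703]
eef_rot: [-3.142, -0.0, 1.455]
force: [-0.5, -0.1, -0.6]
grip_width: 0.0001
grip_force: 0.0
```

```bash
for k in 1; do :; done
echo '0,0,0.002,0,0,0 | 0,0,0,0,0,0' > path.dat && python3 shift.py path.dat
echo '0,0,0.002,0,0,0 | 0,0,0,0,0,0' > path.dat && python3 shift.py path.dat
echo '0,0,0.002,0,0,0 | 0,0,0,0,0,0' > path.dat && python3 shift.py path.dat
```

```text
time_s: 70.8
ee_pos: [0.5338, -0.3042, 0.0685]
eef_rot: [3.141, 0.0, 1.455]
force: [-0.2, -0.2, 2.7]
grip_width: 0.0004
grip_force: 1.3
time_s: 71.0
ee_pos: [0.5338, -0.3042, 0.0665]
eef_rot: [3.141, 0.0, 1.455]
force: [-1.6, 0.7, 4.5]
grip_width: 0.0002
grip_force: 1.9
time_s: 71.2
ee_pos: [0.5339, -0.3042, 0.0651]
eef_rot: [3.141, 0.0, 1.455]
force: [-3.0, 1.3, 8.9]
grip_width: 0.0006
grip_force: 4.2
```

```bash
echo '0,0,0.0015,0,0,0 | 0,0,0,0,0,0 | 0,0,0,0,0,0' > path.dat && python3 shift.py path.dat
echo '0,0,-0.02,0,0,0 | 0,0,-0.04,0,0,0 | 0,0,-0.04,0,0,0 | 0,0,-0.04,0,0,0 | 0,0,0,0,0,0 | 0,0,0,0,0,0 | 0,0,0,0,0,0' > path.dat && python3 shift.py path.dat
python3 - <<'E'
from station import ctrl
print(ctrl.hand_in())
E
```

```text
time_s: 71.5
ee_pos: [0.534, -0.3043, 0.0649]
eef_rot: [3.14, 0.001, 1.455]
force: [-7.4, 5.4, 20.6]
grip_width: 0.0002
grip_force: 10.4
time_s: 72.2
ee_pos: [0.5333, -0.3038, 0.2013]
eef_rot: [-3.139, -0.001, 1.455]
force: [-0.1, -0.1, -0.2]
grip_width: 0.0005
grip_force: 0.0
the job is handed in; nothing more can be done
None
```

I handed the job in at 72 s: all four sprockets are on the post in size order, the stay is folded, the lid is shut, and the start button was pressed to its stop and released; `hand_in()` returned no verdict.

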